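# Clip a circuit board into the touch-up frame

### The job

Load the circuit board from the near pink foam sheet into the aluminium touch-up frame without forcing it: tilt it, hook its connector-free edge under the frame's retaining lip, then swing the connector edge down until the board lies level and fully home between the stops. Then swing the hold-down clip fully round over the connector edge to its stop and let go, leaving the things around the frame where they are.

Things in the scene. Friction and masses are not known exactly. Their poses are not given: they have to be found in the camera images.
- board: Green circuit board, solder side up, 66 (x) x 70 (y) x 2 mm, alone on the near pink sheet (top 6 mm above the bench). Origin: underside of the tall parts below. Plate spans x -29 to 37, y -34 to 36, z 13.3 to 15.3 mm; x, y axes along its edges, z up. Connectors stick out at the -x edge (to x -40) and up to 5 mm at the y edges for x < 0; grip the two y edges at x 0 to 20. 45 to 80 g.
- hook_edge (a point): Middle of the board's connector-free edge (its +x edge), at half the plate's thickness: the edge that goes under the lip.
- connector_edge (a point): Middle of the board's connector edge (its -x edge), at half the plate's thickness; 66 mm from hook_edge.
- frame: Aluminium touch-up frame fixed to the bench, 120 x 95 mm, lip end 35 mm high. Origin on the bench; +x points to the lip, z up. A board that is home has its own axes along these and its origin at about x 0, y 0, z 12 mm: edge on two ledges, big connector on a black pad. Sides open for fingers: for x -28 to 27 nothing lies beyond y -20 and 10 mm. Two dowel stops at x -34.6, y -28 and 22 mm, 30 mm high.
- slot (a point): Bottom rear of the slot under the lip, mid width (frame x 38.3, y 1.4, z 25.3 mm): top of the ledges at the back wall. The lip covers frame x 30.5 to 38.3; its underside is 4 mm over the ledges at the back, 6.5 mm at the mouth, so a board tilted about 10 to 20 degrees enters. Cheeks at both ends leave the 70 mm edge 2 mm play each side; fore and aft play 1.5 to 2 mm.
- clip_pivot (a point): Vertical pivot of the steel hold-down clip, on a post in front of the connector edge (frame x -51, y -9, z 34 mm). The clip is a flat arm, 10 mm wide, top 34 mm above the bench, reaching 28 mm from the pivot.
- clip_pin (a point): Middle of the clip's upright black thumb pin, 44 mm above the bench: 8 to 10 mm thick, z 34 to 52 mm, on the arm 17 mm from the pivot. Push it sideways to swing the clip.
- clip (a joint): Clip angle: 0 = shut against its stop, arm pointing along frame +x with its rubber foot 1.7 mm above the board; grows as it opens anticlockwise from above (1.57: arm along frame +y). Starts open at 1.25 to 1.7. Needs about 1 to 2 N at the pin and stays where it is left.
- lamp_head (a point): Obstacle: centre of the magnifier lamp's round head, 170 mm across, which hangs level over the bench beyond the frame and the sheet, underside 190 mm and top 225 mm up; it is always there. Its arm runs from it to a base on the right, beyond the frame. Keep the gripper and wrist clear of both; pass on the robot's side.
- tray_screws: Bystander: grey open parts tray, 68 x 100 x 22 mm, origin under its centre. Leave it.
- side_cutter: Bystander: blue-handled side cutters lying flat, 46 x 118 x 12 mm, origin under the middle. Leave them.
- solder_spool: Bystander: solder wire spool standing upright, 60 mm across, 44 mm high, origin under its centre. Leave it.
There are look-alikes about, which are no part of the job. Leave any purple look-alike of the board alone.

How it is judged (in metres and radians):
On the way, in this order (a step that is already met when the one before it is completed fails the run):
1. the board's connector-free edge is under the lip while its connector edge is still raised (x of hook_edge in the frame of frame between 0.0335 and 0.0395 m and y of hook_edge in the frame of frame between -0.004 and 0.007 m and z of hook_edge in the frame of frame between 0.0245 and 0.031 m and angle between the z axis of board and the z axis of frame, either way round above 0.08 rad and z of connector_edge in the frame of frame above 0.03 m), for 0.1 s.
2. the board lies level and home in the frame (x of hook_edge in the frame of frame between 0.0335 and 0.0395 m and y of hook_edge in the frame of frame between -0.003 and 0.006 m and z of hook_edge in the frame of frame between 0.0245 and 0.0285 m and x of connector_edge in the frame of frame between -0.034 and -0.026 m and y of connector_edge in the frame of frame between -0.006 and 0.009 m and z of connector_edge in the frame of frame between 0.0245 and 0.0285 m and angle between the z axis of board and the z axis of frame, either way round below 0.04 rad), for 0.2 s.
3. the clip is swung shut over the connector edge (value of joint clip below 0.15 rad), for 0.2 s.
At the end, for the whole second after the job is handed in: Board at rest, level (within 0.04 rad) and home: hooked edge 3 mm or more under the lip on its ledges, connector edge down between the stops, both edges within 2 mm of seated height; clip within 0.15 rad of its stop over the connector edge; board and clip released (all of step 2 and value of joint clip below 0.15 rad and linear speed of board below 0.01 m/s); the robot touches nothing.
It fails at once if a bystander (tray, cutters or spool) is shifted by more than 15 mm (distance of any of tray_screws, side_cutter, solder_spool from where it was at the start of the episode above 0.015 m).
It fails at once if the board is forced against the frame with more than 40 N (contact force between board and frame above 40 N).
It also fails if it takes over 51 s, if anything falls off the work surface, if the arm or the gripper's body presses on something with over 40 N, if the wrist force passes 120 N, or if a joint passes its speed limit or range.

### The arm

A 6-joint arm with a two-finger parallel gripper is mounted at the origin on a cart in front of the work surface, level with it; the furniture and walls round the work are solid. World frame = base frame: x ahead of the robot, y to its left, z up, the work surface at z = 0. Lengths are in mm, angles in rad, forces in N, time in s.
With the tool pointing down it reaches from about 375 to 900 mm from the base axis. Payload 3.1 kg.
Tool frame: the origin (TCP) lies midway between the tips of the shut fingers; the grasp point (between the pads) lies 19 mm behind it; z points along the fingers, y is the line along which they close (so a half turn about z gives the same grasp; the last joint's range is limited). The gripper opens to 85 mm and grips with 20 to 120 N. Pads are 22 mm wide; open, the fingers measure 114 mm over their backs; the gripper's body (76 mm by 85 mm) begins 54 mm behind the grasp point. The pads swing forward as they close: fully open they stand 13 mm farther back than shut.
Start: joints at [-1.409, 0.527, 1.433, -0, 1.181, -0.178], TCP at [208.334, -589.232, 231.31] pointing down, gripper open.
Joint ranges: [-3.08, 3.08], [-0.75, 2.2], [0.22, 2.44], [-1.43, 4.57], [0, 2.65], [-2.85, 2.85]. Speed limits (rad/s): [2.79, 2.79, 3.14, 3.14, 3.14, 3.14].

### API

Orientations are given as [roll, pitch, yaw] about the fixed x, y, z axes, in that order (R = Rz(yaw) Ry(pitch) Rx(roll)).
In Python, from plant import manip, imaging, find_in, masks_of, mark_of gives the robot as it stands.
- The arm moves only by the tool arm_command, never from a script. Its arguments are lists of equal length, an entry for each row: "travel": the shift along the tool's x, y, z in cm, a list of three; "delta_rot": the turn, a rotation vector about the tool's x, y, z in degrees, a list of three; "jaw": the opening, from 0 (shut) to 1 (fully open). In form: {"travel": [[tx, ty, tz], ...], "delta_rot": [[ax, ay, az], ...], "jaw": [jaw, ...]}. A call has 1 to 8 rows; each row shifts and turns the commanded pose from where the row before left it, along the tool's axes as they then stand; what a row does not reach is not made up. A row lasts 1/8 s, in which the tool goes at most 62.5 mm and 10.7 degrees, less where a joint would pass 70% of its speed; a pose out of reach is approached as far as the arm can. A call with a gripper value outside its range is refused whole. The fingers move at their own pace and stop on an object; "force" is the grip in N (left out, the last holds). Time passes only in rows, so rows that do not move let the fingers close. It gives the time, the measured TCP pose, the force, the opening and the grip force at its end, in the units of the state.
- manip.read_state(): the state, without advancing time (a new reading comes with each control period).
- imaging.grab_frame(name): name is "side" or "top"; returns a dict with "image" (480x640x3 uint8, blue, green, red), "range_z" (480x640 float32, mm along the optical axis (not along the pixel's ray), 0 where there is no reading), "K" (3x3 intrinsics, pixels), "R" (3x3) and "t" (3): a world point X has camera coordinates R X + t. Camera axes: x right, y down, z forward; pixel columns grow to the right and rows downward; lengths in mm; the calibration is good to about 2 mm. A picture is of the moment at which its call begins.
- manip.sign_off(): hands the job in; it is judged then, once.
Trained networks look in a picture, given as the dict that the camera call returned (one of the last four; its "shot" number tells which), for a name from the list of things; names that differ only in an ending like _2 or _b are one class to them, and where a whole thing is asked for, a point or a joint stands for the part that bears it (a point fixed in the world has none). Each returns a list of dicts, best first, with "p" (0 to 1); they miss things now and then, are a little off and sometimes report something else, mostly with a low value. They report only what shows in the picture. A call takes as long as a camera call. They do not tell look-alikes from the thing itself.
- find_in(picture, label): "bbox" ([left, top, right, bottom] in pixels, round what is visible of it).
- masks_of(picture, label): "mask" (480x640 bool, what is visible of it) and "bbox" ([left, top, right, bottom] in pixels, round what is visible of it).
- mark_of(picture, label): "at" ([column, row] in pixels: a listed point, or the origin of a listed thing).
The state is a dict: "time": time; "joint_pos": joint angles; "joint_vel": joint speeds; "joint_efforts": joint torques, N m; "tcp_pos": TCP position; "ee_rot": TCP orientation; "contact_force": force on the tool from outside, world axes, zero at the start; "moment": the same for the moment, N m; "width": finger opening in mm; "grip_force": force on a finger pad.
Only numpy, scipy, OpenCV 4.12 (cv2) and the standard library are available. Lean on these libraries where they do the work, as an engineer would, in place of code of your own. Each camera call takes 0.05 s, during which the arm holds its last target. There are 200 camera calls.

## Working session

There is one attempt and no reset: what is moved stays moved. The work goes in short steps, Python scripts to look and compute and a tool call to move; the robot and the scene stay as the last step left them, time stands still between calls to the robot, and variables do not carry over. Pictures are saved under pics/ and viewed, at most 12 in all, crops included, and the job is handed in when it is done.

Besides the shell and the picture viewer there is one more tool, called by a JSON object that holds its "api" and its "payload", one argument or row to a line. arm_command: Moves the arm, as the interface text tells. Its arguments: {"type":"object","properties":{"travel":{"type":"array","items":{"type":"array","items":{"type":"number"}}},"delta_rot":{"type":"array","items":{"type":"array","items":{"type":"number"}}},"jaw":{"type":"array","items":{"type":"number"}},"force":{"type":"number"}},"required":["travel","delta_rot","jaw"]}

```bash
mkdir -p pics; ls; cat > h.py <<'E'
import numpy as np, cv2
from plant import manip, imaging, find_in, masks_of, mark_of
def pts(f, uv, z=None):
    uv=np.atleast_2d(uv).astype(float); K,R,t=np.array(f["K"]),np.array(f["R"]),np.array(f["t"])
    ray=np.c_[uv,np.ones(len(uv))]@np.linalg.inv(K).T
    if z is None:
        d=np.array([f["range_z"][int(round(v)),int(round(u))] for u,v in uv]); return (ray*d[:,None]-t)@R
    c=-R.T@t; r=ray@R
    return c+r*((z-c[2])/r[:,2])[:,None]
def cloud(f):
    v,u=np.mgrid[:480,:640]; P=pts(f,np.c_[u.ravel(),v.ravel()]).reshape(480,640,3); return P
E
python3 - <<'E'
from h import *
for n in("top","side"):
    f=imaging.grab_frame(n); cv2.imwrite(f"pics/{n}0.png",f["image"])
    np.savez(f"{n}0.npz",**{k:f[k] for k in("image","range_z","K","R","t")})
    print(n,"cam",-np.array(f["R"]).T@np.array(f["t"]))
    for l in("board","frame","clip_pin","clip_pivot","slot","hook_edge","connector_edge","lamp_head","tray_screws","side_cutter","solder_spool"):
        for m in mark_of(f,l)[:2]: print(l,"%.2f"%m["p"],np.round(m["at"],1),pts(f,[m["at"]]).round()[0])
E
```

```text
pics
top cam [416.1035289  -56.42951986 986.47298831]
board 0.84 [325.8 138.6] [816. -65.  17.]
board 0.72 [227.2 301.7] [452. 144.  25.]
frame 0.62 [400.8 309.8] [ 434. -222.    8.]
clip_pin 0.56 [404.7 281.8] [ 490. -225.   51.]
clip_pin 0.23 [400.5 308.3] [ 437. -222.    6.]
clip_pivot 0.76 [398.5 283.8] [ 487. -214.   38.]
clip_pivot 0.40 [343.4 341.8] [ 368. -100.    1.]
slot 0.73 [400.5 325.4] [ 402. -217.   30.]
hook_edge 0.95 [334.  152.4] [783. -83.  17.]
hook_edge 0.77 [215. 320.] [414. 173.   7.]
connector_edge 0.85 [228.  290.6] [475. 145.  17.]
connector_edge 0.60 [326.9 127.3] [845. -67.  12.]
lamp_head 0.65 [335.2 209.8] [604. -79. 208.]
side_cutter 0.56 [315.7 244.1] [543. -44. 207.]
solder_spool 0.70 [266.8 225.3] [611.  62.  43.]
side cam [ 609.6414754  1049.62310102  628.78437346]
board 0.72 [400.9 346.6] [457. 169.  24.]
board 0.56 [235.  296.4] [809. -45.  15.]
frame 0.72 [388.  266.6] [ 439. -211.   10.]
clip_pin 0.43 [366.8 251. ] [ 486. -319.    4.]
clip_pivot 0.66 [367.6 257.5] [ 493. -208.   37.]
slot 0.96 [403.2 260.6] [ 404. -194.   35.]
hook_edge 0.87 [247.6 288. ] [786. -86.  15.]
hook_edge 0.80 [418.5 347. ] [423. 168.  22.]
connector_edge 0.77 [388.7 340.2] [478. 142.  21.]
connector_edge 0.69 [221.4 289.1] [847. -84.  13.]
lamp_head 0.97 [325.9 216. ] [601. -55. 208.]
tray_screws 0.90 [422.4 291.5] [370. -92.   2.]
side_cutter 0.24 [367.1 257.6] [ 494. -212.   35.]
solder_spool 0.95 [316.2 328.7] [622.  95.  17.]
```

View pics/top0.png

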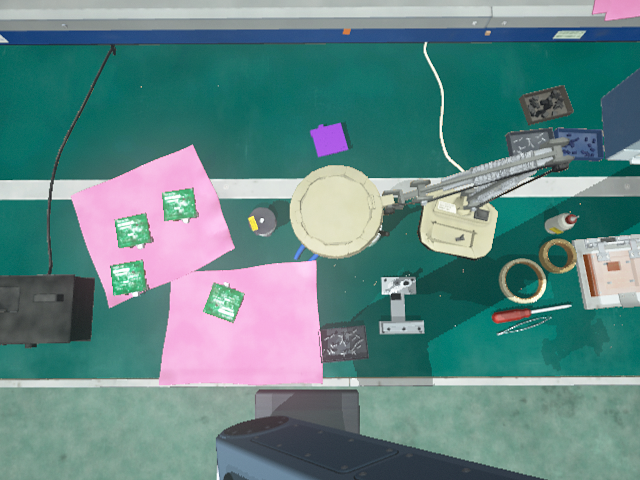

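View pics/side0.png

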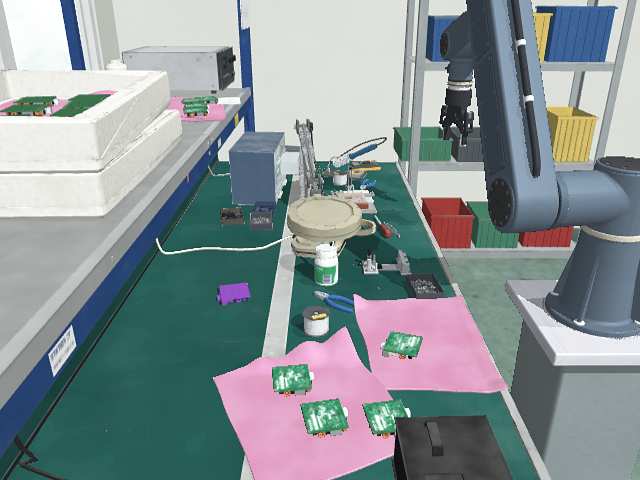

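Top view: the target board is at about (224,301), alone on the near sheet. The frame is at (402,305), with its lip toward the robot (row 326) and the clip post at row 284. The lamp head is at (337,211), and the side view agrees. Next I fit the board and frame poses.

```bash
python3 - <<'E'
from h import *
s=manip.read_state(); print(s["tcp_pos"],s["ee_rot"],s["width"])
for n in("top","side"):
    f=dict(np.load(f"{n}0.npz")); P=cloud(f); im=f["image"].astype(int); ok=f["range_z"]>0
    b,g,r=im[...,0],im[...,1],im[...,2]
    box=lambda x0,x1,y0,y1:(P[...,0]>x0)&(P[...,0]<x1)&(P[...,1]>y0)&(P[...,1]<y1)&ok
    m=box(390,520,80,220)&(P[...,2]>17)&(P[...,2]<27)&(g>r+15)
    Q=P[m]; print(n,"board n",len(Q),"z",np.percentile(Q[:,2],[5,50,95]).round(1))
    rc=cv2.minAreaRect(Q[:,:2].astype(np.float32)); print(rc)
    pk=box(380,520,40,240)&(r>g+40); print(" sheet z",np.median(P[pk][:,2]))
    m=box(370,540,-300,-150)&(P[...,2]>3); Q=P[m]
    for lo,hi in((3,12),(12,22),(22,28.5),(31,37),(37,60)):
        q=Q[(Q[:,2]>lo)&(Q[:,2]<hi)]
        if len(q)>5: print(" z",lo,hi,len(q),"x",np.percentile(q[:,0],[1,50,99]).round(),"y",np.percentile(q[:,1],[1,50,99]).round(),cv2.minAreaRect(q[:,:2].astype(np.float32)))
    x0,y0,s=(360,250,6) if n=="top" else (335,230,6)
    c=f["image"][y0:y0+100,x0:x0+110]
    cv2.imwrite(f"pics/{n}_fr.png",cv2.resize(c,None,fx=s,fy=s,interpolation=cv2.INTER_CUBIC))
a=cv2.imread("pics/top_fr.png")[:360] if 0 else cv2.imread("pics/top_fr.png"); b=cv2.imread("pics/side_fr.png")
b=b[:400]; 
o=np.zeros((600,800,3),np.uint8); 
o[:400,:400]=cv2.resize(a,(400,400)); o[:400,400:]=cv2.resize(b,(400,400)); 
cv2.imwrite("pics/fr.png",cv2.resize(o[:400],(800,400)))
E
```

```text
[ 208.33273058 -589.2316146   231.31179479] [-3.14158896e+00 -2.72929122e-05  3.39779257e-01] 85.59315185533448
top board n 925 z [18.3 20.8 23.5]
((451.4813232421875, 153.71246337890625), (70.43779754638672, 65.87596893310547), 70.10665893554688)
 sheet z 5.678979083853077
 z 3 12 1531 x [375. 459. 536.] y [-298. -217. -154.] ((454.87078857421875, -225.17633056640625), (149.83084106445312, 167.76602172851562), 89.84534454345703)
 z 12 22 43 x [393. 463. 496.] y [-241. -206. -180.] ((442.7649841308594, -211.5494384765625), (55.08970260620117, 107.28036499023438), 84.01403045654297)
 z 22 28.5 27 x [392. 402. 483.] y [-260. -240. -187.] ((438.6627197265625, -224.2403564453125), (74.7363052368164, 92.75819396972656), 89.8375473022461)
 z 31 37 259 x [392. 404. 495.] y [-263. -219. -180.] ((443.6264343261719, -222.45950317382812), (84.43359375, 102.51187896728516), 89.8066177368164)
 z 37 60 34 x [484. 488. 496.] y [-232. -225. -206.] ((488.89532470703125, -218.89373779296875), (27.263498306274414, 12.315744400024414), 78.08828735351562)
side board n 680 z [20.3 22.1 23.9]
((451.4414672
[... 195 characters left out ...]
4.77630615234375), (149.51283264160156, 169.89462280273438), 89.77569580078125)
 z 12 22 89 x [393. 457. 496.] y [-254. -206. -177.] ((446.9006042480469, -210.70774841308594), (103.37942504882812, 81.13255310058594), 7.880882263183594)
 z 22 28.5 47 x [393. 408. 493.] y [-261. -194. -176.] ((446.5171813964844, -211.74468994140625), (94.35301208496094, 88.53350830078125), 9.977401733398438)
 z 31 37 103 x [391. 402. 493.] y [-265. -221. -180.] ((442.90875244140625, -221.41827392578125), (103.34767150878906, 89.72592163085938), 1.289491891860962)
 z 37 60 27 x [484. 489. 495.] y [-233. -224. -208.] ((489.01171875, -220.70570373535156), (25.00267791748047, 10.160866737365723), 87.1820068359375)
```

View pics/fr.png

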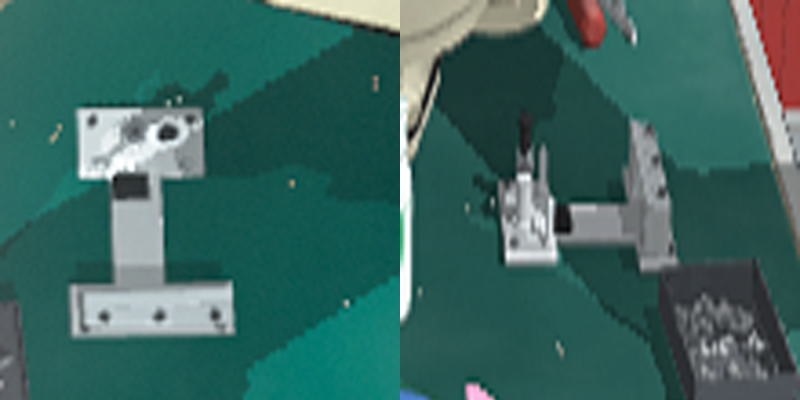

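The crop shows the frame square to the bench, with the lip bar at the bottom (toward the robot), the black pad at (130,187), the clip post at (128,130) and the thumb pin at (168,130). Next I triangulate the frame points and fit the lip bar.

```bash
python3 - <<'E'
from h import *
fs={n:dict(np.load(f"{n}0.npz")) for n in("top","side")}
def tri(a,b):
    Ps=[f["K"]@np.c_[f["R"],f["t"]] for f in fs.values()]
    X=cv2.triangulatePoints(Ps[0],Ps[1],np.array(a,float),np.array(b,float)); return (X[:3]/X[3]).ravel().round(1)
print("slot",tri([400.5,325.4],[403.2,260.6]),pts(fs["top"],[400.5,325.4],25.3),pts(fs["side"],[403.2,260.6],25.3))
print("piv",tri([398.5,283.8],[367.6,257.5]),pts(fs["top"],[398.5,283.8],34),pts(fs["side"],[367.6,257.5],34))
print("org",tri([400.8,309.8],[388,266.6]),pts(fs["top"],[400.8,309.8],0),pts(fs["side"],[388,266.6],0))
print("pin",pts(fs["top"],[404.7,281.8],44))
print("bd hook",tri([215,320],[418.5,347]),pts(fs["top"],[215,320],20.3),pts(fs["side"],[418.5,347],20.3))
print("bd con",tri([228,290.6],[388.7,340.2]),pts(fs["top"],[228,290.6],20.3),pts(fs["side"],[388.7,340.2],20.3))
for n,f in fs.items():
    P=cloud(f); m=(P[...,0]>385)&(P[...,0]<425)&(P[...,1]>-280)&(P[...,1]<-165)&(P[...,2]>30)&(P[...,2]<40)
    q=P[m]; print(n,len(q),np.median(q[:,2]),cv2.minAreaRect(q[:,:2].astype(np.float32)), cv2.boxPoints(cv2.minAreaRect(q[:,:2].astype(np.float32))).round(1).tolist())
# bright lip edges in top image
g=cv2.cvtColor(fs["top"]["image"],cv2.COLOR_BGR2GRAY)
for u in(385,393,410,418): print(u,g[308:340,u])
for v in(326,330): print(v,g[v,374:384],g[v,420:430])
E
```

```text
slot [ 400.6 -217.5   23.8] [[ 401.59242853 -217.39713122   25.3       ]] [[ 400.50389525 -214.18375678   25.3       ]]
piv [ 490.3 -215.4   33.2] [[ 487.02693256 -214.70964137   34.        ]] [[ 492.65262547 -214.42998886   34.        ]]
org [ 436.1 -223.2    3.5] [[ 433.99811397 -223.40918994    0.        ]] [[ 436.67849051 -230.64396109    0.        ]]
pin [[ 490.36278808 -226.00907724   44.        ]]
bd hook [419.2 168.2  22.5] [[413.88690148 169.37549953  20.3       ]] [[422.2124251  164.75903078  20.3       ]]
bd con [476.7 143.7  21.8] [[474.99587763 144.19676533  20.3       ]] [[477.5592751  141.21988876  20.3       ]]
top 274 31.883988800906675 ((400.4620056152344, -222.3134002685547), (84.43203735351562, 16.23779296875), 89.81758117675781) [[392.20001220703125, -264.5], [408.3999938964844, -264.6000061035156], [408.70001220703125, -180.10000610351562], [392.5, -180.10000610351562]]
side 99 32.80139626854926 ((400.1169128417969, -222.85208129882812), (17.721105575561523, 90.6667251586914), 1.2894917726516724) [[390.20001220703125, -177.6999969482422], [392.29998779296875, -268.3999938964844], [410.0, -268.0], [408.0, -177.3000030517578]]
385 [ 69  69  69  69  71  66  72  63  62  62  60  60  61 129 141 182 203 202
 202 199 201 201 214 182 178 167 108  73  76  76  76  75]
393 [179 180 180 182 182 181 182 184 161 148 148 148 149 147 143 183 201 203
 188 189 198 198 205 193 186 164 106  70  75  78  78  75]
410 [ 67  66  67  65  64  66  65  62  55  59  54  55  75 131 165 193 201 201
 192 190 192 192 194 186 187 142  80  66  70  71  70  70]
418 [ 66  66  64  64  67  65  65  59  54  54  54  48  92 132 187 204 202 187
 162 117  76  82 160 179 186 140  71  64  67  67  64  65]
326 [ 77  77  77  76  80 131 189 140 117 189] [187 184 187 178  71  63  65  63  63  65]
330 [ 80  77  77  76  74 113 196 176 110 179] [163 176 183 185 107  59  65  65  66  64]
```

```bash
cat > mv.py <<'E'
import numpy as np, json, sys
from scipy.spatial.transform import Rotation as Ro
from plant import manip
# usage: mv.py x y z roll pitch yaw(deg) rows  -> rows from the measured pose (tool-frame shift cm, turn deg)
def rows(p,R,p1,R1,n):
    rv=(R.inv()*R1).as_rotvec()/n; T=[];D=[]
    for i in range(n):
        Ri=R*Ro.from_rotvec(rv*i); T.append((Ri.inv().apply((np.array(p1)-p)/n)/10).round(2).tolist()); D.append(np.degrees(rv).round(2).tolist())
    return T,D
def cur():
    s=manip.read_state(); return np.array(s["tcp_pos"]),Ro.from_euler("xyz",s["ee_rot"]),s
if __name__=="__main__":
    a=list(map(float,sys.argv[1:])); p,R,s=cur()
    while a:
        R1=Ro.from_euler("xyz",a[3:6],degrees=True); n=int(a[6]); T,D=rows(p,R,a[:3],R1,n); print("T",T,"\nD",D)
        p,R=np.array(a[:3]),R1; a=a[7:]
E
python3 mv.py 400 -200 170 180 0 80 8 445 156 110 180 0 160 8
```

```text
T [[3.88, -3.79, 0.77], [4.35, -3.24, 0.77], [4.73, -2.64, 0.77], [5.04, -2.0, 0.77], [5.26, -1.32, 0.77], [5.39, -0.61, 0.77], [5.42, 0.1, 0.77], [5.36, 0.82, 0.77]] 
D [[0.0, -0.0, -7.57], [0.0, -0.0, -7.57], [0.0, -0.0, -7.57], [0.0, -0.0, -7.57], [0.0, -0.0, -7.57], [0.0, -0.0, -7.57], [0.0, -0.0, -7.57], [0.0, -0.0, -7.57]]
T [[4.48, -0.22, 0.75], [4.45, 0.56, 0.75], [4.28, 1.33, 0.75], [3.99, 2.05, 0.75], [3.57, 2.71, 0.75], [3.05, 3.29, 0.75], [2.43, 3.77, 0.75], [1.74, 4.14, 0.75]] 
D [[0.0, 0.0, -10.0], [0.0, 0.0, -10.0], [0.0, 0.0, -10.0], [0.0, 0.0, -10.0], [0.0, 0.0, -10.0], [0.0, 0.0, -10.0], [0.0, 0.0, -10.0], [0.0, 0.0, -10.0]]
```

{"api": "arm_command", "payload": {
  "travel": [
    [3.9, -3.8, 0.8],
    [4.35, -3.25, 0.8],
    [4.7, -2.65, 0.8],
    [5.0, -2.0, 0.8],
    [5.25, -1.3, 0.8],
    [5.4, -0.6, 0.8],
    [5.4, 0.1, 0.8],
    [5.4, 0.8, 0.8]
  ],
  "delta_rot": [
    [0, 0, -7.6],
    [0, 0, -7.6],
    [0, 0, -7.6],
    [0, 0, -7.6],
    [0, 0, -7.6],
    [0, 0, -7.6],
    [0, 0, -7.6],
    [0, 0, -7.6]
  ],
  "jaw": [1, 1, 1, 1, 1, 1, 1, 1]
}}

```text
time: 2.2
tcp_pos: [399.7, -198.6, 167.4]
ee_rot: [3.14, 0.001, 1.405]
contact_force: [0.6, -0.4, -1.0]
width: 85.5
grip_force: 0.0
```

{"api": "arm_command", "payload": {
  "travel": [
    [4.5, -0.2, 0.75],
    [4.45, 0.55, 0.75],
    [4.3, 1.3, 0.75],
    [4.0, 2.05, 0.75],
    [3.6, 2.7, 0.75],
    [3.05, 3.3, 0.75],
    [2.4, 3.8, 0.75],
    [1.7, 4.1, 0.75]
  ],
  "delta_rot": [
    [0, 0, -10],
    [0, 0, -10],
    [0, 0, -10],
    [0, 0, -10],
    [0, 0, -10],
    [0, 0, -10],
    [0, 0, -10],
    [0, 0, -10]
  ],
  "jaw": [1, 1, 1, 1, 1, 1, 1, 1]
}}

```text
time: 3.2
tcp_pos: [442.9, 158.2, 107.3]
ee_rot: [3.141, 0.001, 2.803]
contact_force: [-0.2, 0.3, -0.8]
width: 85.5
grip_force: 0.0
```

```bash
python3 - <<'E'
from h import *
f=dict(np.load("top0.npz")); g=cv2.GaussianBlur(cv2.cvtColor(f["image"],cv2.COLOR_BGR2GRAY),(0,0),.6).astype(float)
def edge_rows(us,v0,v1,sgn):   # strongest vertical gradient, subpixel
    o=[]
    for u in us:
        d=sgn*np.diff(g[v0:v1,u]); k=d.argmax(); w=np.clip(d[max(0,k-1):k+2],0,None); o.append((u,v0+.5+max(0,k-1)+(w*np.arange(len(w))).sum()/w.sum()))
    return np.array(o)
def edge_cols(vs,u0,u1,sgn):
    o=[]
    for v in vs:
        d=sgn*np.diff(g[v,u0:u1]); k=d.argmax(); w=np.clip(d[max(0,k-1):k+2],0,None); o.append((u0+.5+max(0,k-1)+(w*np.arange(len(w))).sum()/w.sum(),v))
    return np.array(o)
def rep(n,uv,z):
    P=pts(f,uv,z)[:,:2]; l=cv2.fitLine(P.astype(np.float32),cv2.DIST_HUBER,0,.01,.01).ravel(); print(n,"dir %.2f"%np.degrees(np.arctan2(l[1],l[0])),"mid",np.median(P,0).round(1),"res %.2f"%np.std((P-l[2:])@[-l[1],l[0]]))
rep("bar near edge z35",edge_rows(range(382,422),328,340,-1),35)
rep("bar far edge z35",edge_rows(list(range(384,391))+list(range(406,422)),315,327,1),35)
rep("plate far edge z?8",edge_rows(range(384,414),270,282,1),8)
rep("stem L z8",edge_cols(range(298,314),385,397,1),8)
rep("stem R z8",edge_cols(range(298,314),399,410,-1),8)
rep("bar L z35",edge_cols(range(323,333),374,382,1),35)
rep("bar R z35",edge_cols(range(323,333),419,429,-1),35)
P=cloud(f); print("stem z",np.median(P[298:314,394:402,2]),"plate z",np.median(P[288:292,384:388,2]))
s=imaging.grab_frame("side"); Q=cloud(s); st=manip.read_state(); t=np.array(st["tcp_pos"])
m=(np.linalg.norm(Q[...,:2]-t[:2],axis=2)<70)&(Q[...,2]>60)&(s["range_z"]>0); q=Q[m]; print("tip z low",np.percentile(q[:,2],[0,.5,2,5]),"tcp",t)
cv2.imwrite("pics/side1.png",cv2.resize(s["image"][230:400,300:500],(800,680))[:600])
E
```

```text
bar near edge z35 dir -89.56 mid [ 385.8 -217.3] res 1.27
bar far edge z35 dir 89.84 mid [ 411.3 -235.6] res 0.60
plate far edge z?8 dir 89.35 mid [ 504.2 -219.5] res 3.42
stem L z8 dir 0.35 mid [ 443. -200.] res 0.43
stem R z8 dir -0.61 mid [ 442.9 -229.9] res 0.21
bar L z35 dir 1.94 mid [ 397.7 -171.5] res 0.14
bar R z35 dir 1.11 mid [ 397.4 -263.1] res 0.15
stem z 7.196482328366558 plate z 10.550028095692795
tip z low [120.64960888 128.94560465 148.12016344 193.24724579] tcp [443.37745244 162.19868903 106.79525526]
```

View pics/side1.png

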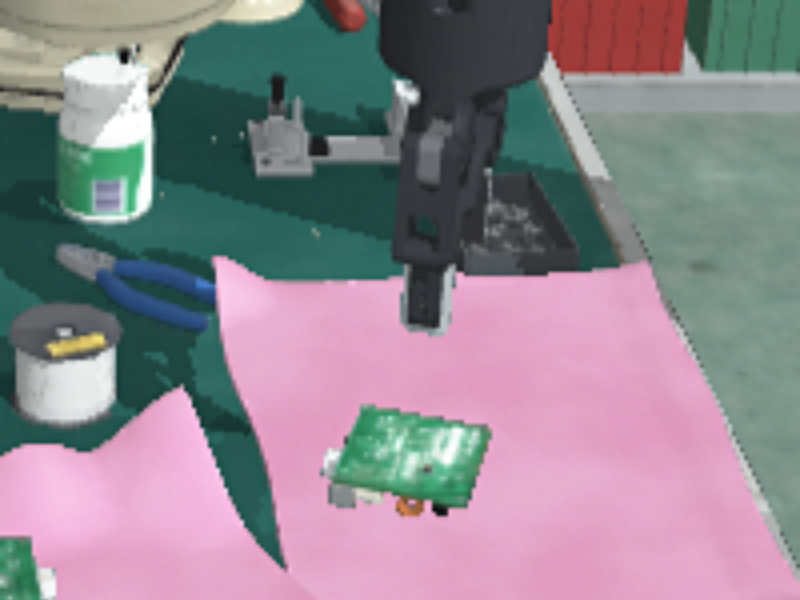

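The side crop shows the open fingers above the board, well aligned; their tips measure about 14 mm behind the TCP. The frame comes out near (440, -220), yaw 180°. Descending.

```bash
python3 mv.py 445 156 40 180 0 160 3 445 156 -1.5 180 0 160 3
```

```text
T [[-0.12, -0.18, 2.23], [-0.12, -0.18, 2.23], [-0.12, -0.18, 2.23]] 
D [[0.06, 0.03, 0.32], [0.06, 0.03, 0.32], [0.06, 0.03, 0.32]]
T [[0.0, -0.0, 1.38], [0.0, -0.0, 1.38], [0.0, -0.0, 1.38]] 
D [[0.0, 0.0, 0.0], [0.0, 0.0, 0.0], [0.0, 0.0, 0.0]]
```

{"api": "arm_command", "payload": {
  "travel": [
    [-0.12, -0.18, 2.23],
    [-0.12, -0.18, 2.23],
    [-0.12, -0.18, 2.23],
    [0, 0, 1.5],
    [0, 0, 1.5],
    [0, 0, 1.0],
    [0, 0, 0],
    [0, 0, 0]
  ],
  "delta_rot": [
    [0, 0, 0.3],
    [0, 0, 0.3],
    [0, 0, 0.3],
    [0, 0, 0],
    [0, 0, 0],
    [0, 0, 0],
    [0, 0, 0],
    [0, 0, 0]
  ],
  "jaw": [1, 1, 1, 1, 1, 1, 1, 1]
}}

```text
time: 4.25
tcp_pos: [444.0, 150.4, 0.7]
ee_rot: [3.141, 0.001, 2.782]
contact_force: [-0.4, 0.7, 0.1]
width: 85.6
grip_force: 0.0
```

{"api": "arm_command", "payload": {
  "travel": [
    [0.1, 0.56, 0],
    [0, 0, 0.15],
    [0, 0, 0],
    [0, 0, 0]
  ],
  "delta_rot": [
    [0, 0, 0],
    [0, 0, 0],
    [0, 0, 0],
    [0, 0, 0]
  ],
  "jaw": [1, 1, 0.75, 0.7],
  "force": 40
}}

```text
time: 4.75
tcp_pos: [444.9, 156.1, -0.4]
ee_rot: [3.141, 0.0, 2.781]
contact_force: [0.0, 0.6, 6.6]
width: 68.4
grip_force: 43.0
```

{"api": "arm_command", "payload": {
  "travel": [
    [0, 0, 0],
    [0, 0, 0],
    [0, 0, 0]
  ],
  "delta_rot": [
    [0, 0, 0],
    [0, 0, 0],
    [0, 0, 0]
  ],
  "jaw": [0.7, 0.7, 0.7],
  "force": 40
}}

```text
time: 5.12
tcp_pos: [444.9, 156.1, -0.4]
ee_rot: [3.141, 0.001, 2.781]
contact_force: [-1.7, 1.5, 7.1]
width: 68.0
grip_force: 43.1
```

{"api": "arm_command", "payload": {
  "travel": [
    [0, 0, -0.5],
    [0, 0, -2],
    [0, 0, -3],
    [0, 0, -4.5],
    [0, 0, 0],
    [0, 0, 0]
  ],
  "delta_rot": [
    [0, 0, 0],
    [0, 0, 0],
    [0, 0, 0],
    [0, 0, 0],
    [0, 0, 0],
    [0, 0, 0]
  ],
  "jaw": [0.7, 0.7, 0.7, 0.7, 0.7, 0.7]
}}

```text
time: 5.88
tcp_pos: [444.4, 155.8, 98.7]
ee_rot: [-3.141, -0.0, 2.781]
contact_force: [-0.1, 0.3, -0.2]
width: 68.0
grip_force: 45.3
```

```bash
cat > bp.py <<'E'
from h import *
from scipy.spatial.transform import Rotation as Ro
def side_board(name):
    s=imaging.grab_frame("side"); cv2.imwrite(name,s["image"]); st=manip.read_state()
    Q=cloud(s); t=np.array(st["tcp_pos"]); im=s["image"].astype(int)
    m=(np.linalg.norm(Q-t,axis=2)<90)&(s["range_z"]>0)&(im[...,1]>im[...,2]+15)&(im[...,1]>im[...,0]+10)
    if Q[m].shape[0]<20: print("few",m.sum()); return
    R=Ro.from_euler("xyz",st["ee_rot"]); q=R.inv().apply(Q[m]-t)
    c=np.median(q,0); k=np.abs(q[:,2]-c[2])<12; q=q[k]
    a=np.linalg.lstsq(np.c_[q[:,:2],np.ones(len(q))],q[:,2],rcond=None)[0]
    r=q[:,2]-np.c_[q[:,:2],np.ones(len(q))]@a; j=abs(r)<2.5
    a=np.linalg.lstsq(np.c_[q[j,:2],np.ones(j.sum())],q[j,2],rcond=None)[0]
    print("n",len(q),"plane z in tool: slopes deg",np.degrees(np.arctan(a[:2])).round(1),"z0",a[2].round(1))
    rc=cv2.minAreaRect(q[:,:2].astype(np.float32)); print("tool x range",np.percentile(q[:,0],[1,99]).round(1),"y",np.percentile(q[:,1],[1,99]).round(1),rc)
    for l in("hook_edge","connector_edge"):
        for m in mark_of(s,l)[:3]:
            print(l,"%.2f"%m["p"],np.round(m["at"]),R.inv().apply(pts(s,[m["at"]])[0]-t).round(1))
    print({k:np.round(st[k],2) for k in("time","tcp_pos","ee_rot","contact_force","width")})
E
python3 -c "
from bp import *; side_board('pics/s2.png')
c=cv2.imread('pics/s2.png')[200:370,320:520]; cv2.imwrite('pics/s2c.png',cv2.resize(c,(700,595)))"
```

```text
n 367 plane z in tool: slopes deg [-0.2  0.3] z0 -22.9
tool x range [-40.1  25. ] y [-33.4  36.5] ((-7.459211349487305, 1.8408699035644531), (74.79663848876953, 65.89430236816406), 88.78878784179688)
hook_edge 0.83 [250. 286.] [-417.  -140.    95.7]
hook_edge 0.60 [424. 303.] [  -1.1 -193.2   90.5]
hook_edge 0.19 [387. 268.] [-125.1 -334.6   89.1]
connector_edge 0.67 [389. 298.] [-37.4   9.5 -23.3]
connector_edge 0.38 [422. 304.] [ 25.    9.5 -22.2]
{'time': np.float64(5.92), 'tcp_pos': array([443.96, 155.79,  98.19]), 'ee_rot': array([-3.14, -0.  ,  2.78]), 'contact_force': array([-1.34, -0.42, -1.45]), 'width': np.float64(67.85)}
```

View pics/s2c.png

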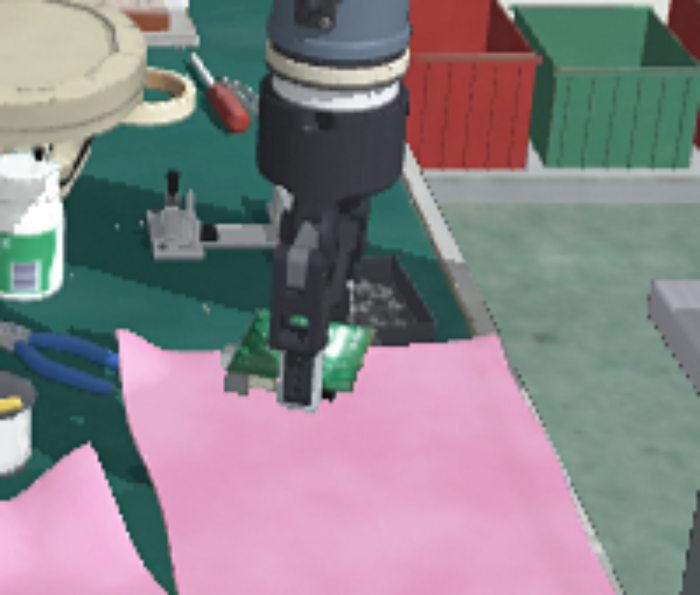

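The side crop shows the board held level in the fingers and clear of the sheet. Its hook edge is at tool x≈25.5 and the plate mid at tool z≈-20.8. Moving to a tilted pre-insert pose.

```bash
python3 mv.py 455 -221 100 180 15 180 8 450 -221 45 180 15 180 4
```

```text
T [[-1.79, -4.36, -0.03], [-1.59, -4.43, 0.0], [-1.39, -4.5, 0.02], [-1.19, -4.56, 0.04], [-0.98, -4.61, 0.05], [-0.77, -4.65, 0.05], [-0.56, -4.68, 0.04], [-0.35, -4.7, 0.03]] 
D [[-0.34, -1.88, -2.56], [-0.34, -1.88, -2.56], [-0.34, -1.88, -2.56], [-0.34, -1.88, -2.56], [-0.34, -1.88, -2.56], [-0.34, -1.88, -2.56], [-0.34, -1.88, -2.56], [-0.34, -1.88, -2.56]]
T [[0.48, -0.0, 1.3], [0.48, -0.0, 1.3], [0.48, -0.0, 1.3], [0.48, -0.0, 1.3]] 
D [[0.0, 0.0, 0.0], [0.0, 0.0, 0.0], [0.0, 0.0, 0.0], [0.0, 0.0, 0.0]]
```

{"api": "arm_command", "payload": {
  "travel": [
    [-1.8, -4.35, 0],
    [-1.6, -4.45, 0],
    [-1.4, -4.5, 0],
    [-1.2, -4.55, 0.05],
    [-1.0, -4.6, 0.05],
    [-0.75, -4.65, 0.05],
    [-0.55, -4.7, 0.05],
    [-0.35, -4.7, 0.05]
  ],
  "delta_rot": [
    [-0.34, -1.88, -2.56],
    [-0.34, -1.88, -2.56],
    [-0.34, -1.88, -2.56],
    [-0.34, -1.88, -2.56],
    [-0.34, -1.88, -2.56],
    [-0.34, -1.88, -2.56],
    [-0.34, -1.88, -2.56],
    [-0.34, -1.88, -2.56]
  ],
  "jaw": [0.7, 0.7, 0.7, 0.7, 0.7, 0.7, 0.7, 0.7]
}}

```text
time: 7.02
tcp_pos: [455.3, -222.3, 99.5]
ee_rot: [3.14, 0.265, -3.141]
contact_force: [0.2, 0.3, -0.9]
width: 67.7
grip_force: 45.3
```

{"api": "arm_command", "payload": {
  "travel": [
    [0.5, 0, 1.3],
    [0.5, 0, 1.3],
    [0.5, 0, 1.3],
    [0, 0, 0],
    [0, 0, 0],
    [0, 0, 0]
  ],
  "delta_rot": [
    [0, 0, 0],
    [0, 0, 0],
    [0, 0, 0],
    [0, 0, 0],
    [0, 0, 0],
    [0, 0, 0]
  ],
  "jaw": [0.7, 0.7, 0.7, 0.7, 0.7, 0.7]
}}

```text
time: 7.78
tcp_pos: [455.9, -220.7, 63.1]
ee_rot: [-3.139, 0.256, 3.139]
contact_force: [0.5, -0.1, -1.1]
width: 67.6
grip_force: 45.3
```

```bash
python3 mv.py 450 -221.2 31.5 180 15 180 3; python3 -c "
from bp import *; side_board('pics/s3.png')
c=cv2.imread('pics/s3.png')[190:290,330:465]; c=cv2.resize(c,(540,400),interpolation=cv2.INTER_CUBIC)
t=imaging.grab_frame('top'); d=cv2.resize(t['image'][255:355,365:430],(260,400),interpolation=cv2.INTER_CUBIC)
cv2.imwrite('pics/c3.png',np.hstack([c,d]))"
```

```text
T [[0.46, -0.01, 0.97], [0.46, -0.02, 0.97], [0.46, -0.02, 0.97]] 
D [[-0.06, -0.12, -0.04], [-0.06, -0.12, -0.04], [-0.06, -0.12, -0.04]]
n 166 plane z in tool: slopes deg [-0.4 -0.2] z0 -22.5
tool x range [-40.3  24.3] y [-35.3  36.9] ((-7.594818115234375, -0.9974288940429688), (75.98102569580078, 66.14064025878906), 89.2889633178711)
hook_edge 0.75 [249. 288.] [-303.8  115.4  141.1]
hook_edge 0.58 [394. 240.] [  70.5 -184.6   46.7]
hook_edge 0.24 [424. 290.] [103.1 124.   34. ]
connector_edge 0.67 [219. 290.] [-372.1  122.7  161.2]
connector_edge 0.57 [370. 239.] [-40.4  22.3 -20.5]
{'time': np.float64(7.82), 'tcp_pos': array([ 455.87, -220.78,   63.15]), 'ee_rot': array([-3.14,  0.26,  3.14]), 'contact_force': array([ 1.05,  0.75, -1.18]), 'width': np.float64(67.89)}
```

View pics/c3.png

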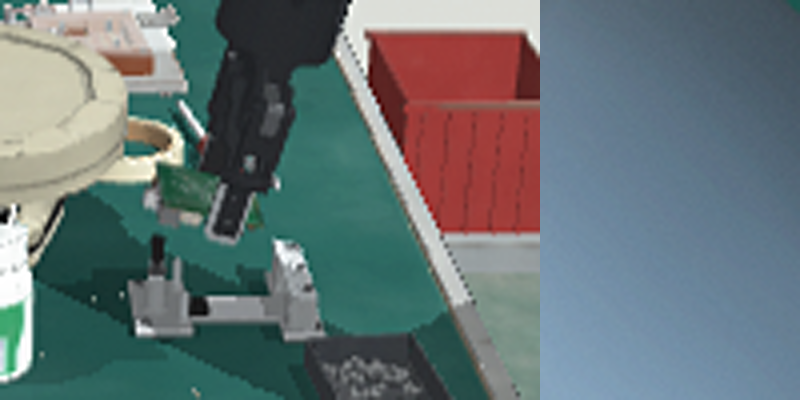

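Side crop: the board is tilted with its hook edge low at (262,215), heading for the lip block at (292,270). The arm blocks the top view. Descending to just before the slot mouth.

```bash
python3 mv.py 450 -221.2 31.5 180 15 180 3 444 -221.2 15.2 180 15 180 3
```

```text
T [[0.45, -0.01, 0.97], [0.45, -0.01, 0.97], [0.46, -0.01, 0.97]] 
D [[-0.06, -0.12, -0.05], [-0.06, -0.12, -0.05], [-0.06, -0.12, -0.05]]
T [[0.33, -0.0, 0.47], [0.33, -0.0, 0.47], [0.33, -0.0, 0.47]] 
D [[0.0, 0.0, 0.0], [0.0, 0.0, 0.0], [0.0, 0.0, 0.0]]
```

{"api": "arm_command", "payload": {
  "travel": [
    [0.45, 0, 0.97],
    [0.45, 0, 0.97],
    [0.45, -0.03, 0.97],
    [0.33, 0, 0.47],
    [0.33, 0, 0.47],
    [0.33, 0, 0.47],
    [0, 0, 0],
    [0, 0, 0]
  ],
  "delta_rot": [
    [-0.06, -0.12, -0.05],
    [-0.06, -0.12, -0.05],
    [-0.06, -0.12, -0.05],
    [0, 0, 0],
    [0, 0, 0],
    [0, 0, 0],
    [0, 0, 0],
    [0, 0, 0]
  ],
  "jaw": [0.7, 0.7, 0.7, 0.7, 0.7, 0.7, 0.7, 0.7]
}}

```text
time: 8.98
tcp_pos: [457.0, -220.9, 27.6]
ee_rot: [-3.137, 0.226, 3.133]
contact_force: [0.7, -0.1, 0.1]
width: 67.8
grip_force: 45.3
```

```bash
python3 -c "
from bp import *; side_board('pics/s4.png')
c=cv2.imread('pics/s4.png')[225:285,350:430]; cv2.imwrite('pics/c4.png',cv2.resize(c,(800,600),interpolation=cv2.INTER_CUBIC))"
```

```text
n 177 plane z in tool: slopes deg [-0.3 -0.2] z0 -22.5
tool x range [-40.1  24.8] y [-32.9  38.8] ((-7.722476959228516, 2.363372802734375), (65.44365692138672, 76.13687133789062), 0.18147577345371246)
hook_edge 0.89 [249. 290.] [-312.   125.    97.5]
hook_edge 0.60 [392. 256.] [ 21.1  20.5 -23.6]
hook_edge 0.48 [386. 266.] [17.1  7.9 14. ]
connector_edge 0.71 [370. 250.] [-37.   10.  -20.7]
connector_edge 0.69 [220. 291.] [-378.   153.8   98.3]
{'time': np.float64(9.02), 'tcp_pos': array([ 457.  , -220.91,   27.65]), 'ee_rot': array([-3.14,  0.23,  3.13]), 'contact_force': array([ 0.2 ,  0.59, -1.43]), 'width': np.float64(68.16)}
```

View pics/c4.png

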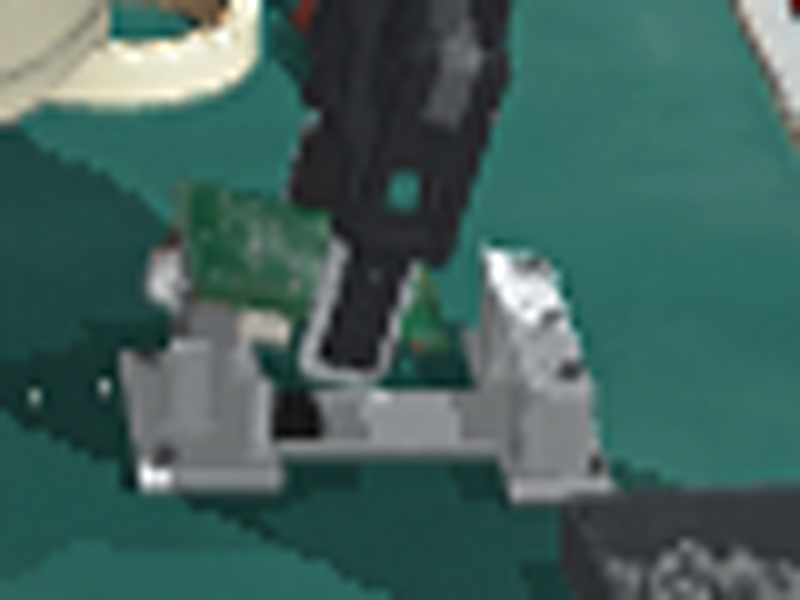

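Side crop: the hook edge at about (440,345) is clear of the lip block at x≈480. The arm stopped short of the command with no contact, so I check the joints.

```bash
python3 -c "
from plant import manip; import numpy as np
s=manip.read_state(); print(np.round(s['joint_pos'],3),np.round(s['tcp_pos'],1),np.round(s['ee_rot'],3),np.round(s['joint_vel'],3),np.round(s['joint_efforts'],1))"
```

```text
[-0.761  0.706  2.023  0.562  0.284 -2.854] [ 457.  -220.9   27.7] [-3.137  0.226  3.133] [-0.002  0.002  0.     0.001 -0.001  0.001] [  0.  -37.8  -3.6   0.2  -0.3  -0. ]
```

```bash
python3 - <<'E'
import numpy as np
from scipy.spatial.transform import Rotation as Ro
q=[-0.761,0.706,2.023,0.562,0.284,-2.854]
print((Ro.from_euler("ZYZYZ",[q[0],q[1]+q[2],q[3],q[4],q[5]+np.pi/2])).as_euler("xyz"))
for phi in(2.6,2.7,2.8):
  for th in(0,6,8,10,12,15):
    R=Ro.from_euler("xyz",[180,th,180],degrees=True); W=Ro.from_euler("ZY",[-0.76,phi]).inv()*R*Ro.from_euler("z",-np.pi/2)
    a=W.as_euler("ZYZ"); print(phi,th,a.round(2))
E
```

```text
Traceback (most recent call last):
  File "scipy/spatial/transform/_rotation.pyx", line 1413, in scipy.spatial.transform._rotation.Rotation.from_euler
ValueError: Expected axis specification to be a non-empty string of upto 3 characters, got ZYZYZ
```

```bash
python3 - <<'E'
import numpy as np
from scipy.spatial.transform import Rotation as Ro
q=[-0.761,0.706,2.023,0.562,0.284,-2.854]
print((Ro.from_euler("ZYZ",[q[0],q[1]+q[2],q[3]])*Ro.from_euler("YZ",[q[4],q[5]+np.pi/2])).as_euler("xyz"))
for phi in(2.6,2.7,2.8):
  for th in(0,6,8,10,12,15):
    R=Ro.from_euler("xyz",[180,th,180],degrees=True); W=Ro.from_euler("ZY",[-0.76,phi]).inv()*R*Ro.from_euler("z",-np.pi/2)
    a=W.as_euler("ZYZ"); print(phi,th,a.round(2))
E
```

```text
[-3.13585593  0.22641186  3.13354435]
2.6 0 [ 0.    0.54 -2.33]
2.6 6 [ 0.16  0.47 -2.47]
2.6 8 [ 0.22  0.45 -2.53]
2.6 10 [ 0.29  0.43 -2.59]
2.6 12 [ 0.36  0.41 -2.66]
2.6 15 [ 0.49  0.39 -2.77]
2.7 0 [ 0.    0.44 -2.33]
2.7 6 [ 0.2   0.37 -2.51]
2.7 8 [ 0.28  0.35 -2.59]
2.7 10 [ 0.37  0.34 -2.68]
2.7 12 [ 0.47  0.32 -2.77]
2.7 15 [ 0.63  0.31 -2.92]
2.8 0 [ 0.    0.34 -2.33]
2.8 6 [ 0.27  0.27 -2.59]
2.8 8 [ 0.38  0.26 -2.7 ]
2.8 10 [ 0.52  0.25 -2.83]
2.8 12 [ 0.66  0.24 -2.96]
2.8 15 [0.88 0.23 3.1 ]
```

```bash
python3 - <<'E'
from h import *
for n in("top","side"):
    f=dict(np.load(f"{n}0.npz")); P=cloud(f); c=np.array([451.5,153.5]); a=np.radians(160)
    x=np.array([np.cos(a),np.sin(a)]); y=np.array([-np.sin(a),np.cos(a)])
    d=P[...,:2]-c; X=d@x+4; Y=d@y+1; Z=P[...,2]-6
    im=f["image"].astype(int); pink=(im[...,2]>im[...,1]+35)
    m=(X<-30)&(X>-48)&(abs(Y)<45)&~pink
    for xx,yy,zz in sorted(zip(X[m].round(),Y[m].round(),Z[m].round()),key=lambda t:t[1]): print((int(xx),int(yy),int(zz)),end=" ")
    print()
E
python3 mv.py 470 -200 110 180 0 180 4 445 100 70 180 0 170 6 445 100 1 180 0 170 3
```

```text
(-35, -13, 13) (-33, -12, 14) (-31, -12, 12) (-36, -11, 14) (-34, -11, 11) (-32, -11, 9) (-37, -10, 11) (-35, -9, 11) (-30, -9, 12) (-33, -8, 12) (-35, -7, 10) (-31, -7, 13) (-33, -6, 10) (-36, -5, 12) (-34, -5, 10) (-32, -5, 11) (-32, -3, 12) (-30, -2, 13) 
(-35, -18, 10) (-31, -17, 10) (-35, -17, 7) (-31, -16, 11) (-36, -15, 12) (-34, -15, 13) (-33, -15, 3) (-34, -14, 8) (-33, -14, 6) (-38, -13, 4) (-34, -12, 13) (-30, -12, 14) (-36, -12, 8) (-38, -12, 5) (-33, -11, 15) (-32, -11, 11) (-34, -11, 8) (-35, -10, 14) (-33, -10, 12) (-31, -8, 14) (-37, -8, 10) (-38, -7, 11) (-34, -5, 13) (-36, -4, 12) (-30, -4, 13) (-33, -1, 11) (-31, 8, 10) (-31, 9, 12) 
T [[-0.77, 0.52, -1.94], [-0.66, 0.52, -1.98], [-0.55, 0.52, -2.01], [-0.44, 0.52, -2.04]] 
D [[-0.08, 3.23, -0.13], [-0.08, 3.23, -0.13], [-0.08, 3.23, -0.13], [-0.08, 3.23, -0.13]]
T [[0.42, 5.0, 0.67], [0.56, 4.99, 0.67], [0.71, 4.97, 0.67], [0.85, 4.94, 0.67], [0.99, 4.92, 0.67], [1.14, 4.89, 0.67]] 
D [[0.0, -0.0, 1.67], [0.0, -0.0, 1.67], [0.0, -0.0, 1.67], [0.0, -0.0, 1.67], [0.0, -0.0, 1.67], [0.0, -0.0, 1.67]]
T [[-0.0, -0.0, 2.3], [-0.0, -0.0, 2.3], [-0.0, -0.0, 2.3]] 
D [[0.0, 0.0, 0.0], [0.0, 0.0, 0.0], [0.0, 0.0, 0.0]]
```

The regrasp is needed: in this wrist orientation joint 6 hits its limit, and a shallow tilt would strike the clip post. I'll set the board back on the sheet and turn the hand half a turn.

{"api": "arm_command", "payload": {
  "travel": [
    [-0.8, 0.5, -1.95],
    [-0.65, 0.5, -2.0],
    [-0.55, 0.5, -2.0],
    [-0.45, 0.5, -2.05]
  ],
  "delta_rot": [
    [-0.1, 3.2, -0.1],
    [-0.1, 3.2, -0.1],
    [-0.1, 3.2, -0.1],
    [-0.1, 3.2, -0.1]
  ],
  "jaw": [0.7, 0.7, 0.7, 0.7]
}}

```text
time: 9.62
tcp_pos: [469.6, -200.5, 109.3]
ee_rot: [3.138, 0.007, 3.141]
contact_force: [0.4, 0.7, -1.4]
width: 67.9
grip_force: 46.9
```

{"api": "arm_command", "payload": {
  "travel": [
    [0.4, 5, 0.67],
    [0.55, 5, 0.67],
    [0.7, 5, 0.67],
    [0.85, 4.9, 0.67],
    [1.0, 4.9, 0.67],
    [1.15, 4.9, 0.67],
    [0, 0, 0],
    [0, 0, 0]
  ],
  "delta_rot": [
    [0, 0, 1.67],
    [0, 0, 1.67],
    [0, 0, 1.67],
    [0, 0, 1.67],
    [0, 0, 1.67],
    [0, 0, 1.67],
    [0, 0, 0],
    [0, 0, 0]
  ],
  "jaw": [0.7, 0.7, 0.7, 0.7, 0.7, 0.7, 0.7, 0.7]
}}

```text
time: 10.62
tcp_pos: [445.8, 99.3, 69.1]
ee_rot: [3.137, 0.009, 2.967]
contact_force: [0.7, -0.2, -0.5]
width: 67.9
grip_force: 46.9
```

```bash
python3 mv.py 445 100 2 180 0 170 4
```

```text
T [[0.04, 0.0, 1.68], [0.03, 0.01, 1.68], [0.03, 0.01, 1.68], [0.03, 0.01, 1.68]] 
D [[0.07, 0.12, -0.0], [0.07, 0.12, -0.0], [0.07, 0.12, -0.0], [0.07, 0.12, -0.0]]
```

{"api": "arm_command", "payload": {
  "travel": [
    [0, 0, 2.0],
    [0, 0, 2.0],
    [0, 0, 2.0],
    [0, 0, 0.8],
    [0, 0, 0],
    [0, 0, 0]
  ],
  "delta_rot": [
    [0.1, 0.15, 0],
    [0.1, 0.15, 0],
    [0.05, 0.1, 0],
    [0, 0.1, 0],
    [0, 0, 0],
    [0, 0, 0]
  ],
  "jaw": [0.7, 0.7, 0.7, 0.7, 0.7, 0.7]
}}

```text
time: 11.38
tcp_pos: [446.4, 99.1, 1.5]
ee_rot: [3.141, 0.0, 2.965]
contact_force: [0.4, 0.7, -1.1]
width: 67.7
grip_force: 46.9
```

{"api": "arm_command", "payload": {
  "travel": [
    [0, 0, 0],
    [0, 0, 0],
    [0, 0, 0],
    [0, 0, -1.5],
    [0, 0, -2],
    [0, 0, -1.5],
    [0, 0, 0],
    [0, 0, 0]
  ],
  "delta_rot": [
    [0, 0, 0],
    [0, 0, 0],
    [0, 0, 0],
    [0, 0, 0],
    [0, 0, 0],
    [0, 0, 0],
    [0, 0, 10],
    [0, 0, 10]
  ],
  "jaw": [1, 1, 1, 1, 1, 1, 1, 1]
}}

```text
time: 12.38
tcp_pos: [446.3, 99.6, 52.3]
ee_rot: [3.14, 0.001, 2.611]
contact_force: [0.4, 0.7, 1.1]
width: 85.4
grip_force: 0.0
```

{"api": "arm_command", "payload": {
  "travel": [
    [0, 0, 0],
    [0, 0, 0],
    [0, 0, 0],
    [0, 0, 0],
    [0, 0, 0],
    [0, 0, 0],
    [0, 0, 0],
    [0, 0, 0]
  ],
  "delta_rot": [
    [0, 0, 10],
    [0, 0, 10],
    [0, 0, 10],
    [0, 0, 10],
    [0, 0, 10],
    [0, 0, 10],
    [0, 0, 10],
    [0, 0, 10]
  ],
  "jaw": [1, 1, 1, 1, 1, 1, 1, 1]
}}

```text
time: 13.38
tcp_pos: [446.1, 99.6, 51.9]
ee_rot: [-3.142, -0.001, 1.215]
contact_force: [0.2, 0.6, -0.2]
width: 85.5
grip_force: 0.0
```

{"api": "arm_command", "payload": {
  "travel": [
    [0, 0, 0],
    [0, 0, 0],
    [0, 0, 0],
    [0, 0, 0],
    [0, 0, 0],
    [0, 0, 0],
    [0, 0, 0],
    [0, 0, 0]
  ],
  "delta_rot": [
    [0, 0, 10],
    [0, 0, 10],
    [0, 0, 10],
    [0, 0, 10],
    [0, 0, 10],
    [0, 0, 10],
    [0, 0, 10],
    [0, 0, 10]
  ],
  "jaw": [1, 1, 1, 1, 1, 1, 1, 1]
}}

```text
time: 14.38
tcp_pos: [446.0, 99.6, 51.9]
ee_rot: [-3.141, -0.0, -0.181]
contact_force: [-0.4, 0.3, -0.3]
width: 85.5
grip_force: 0.0
```

```bash
python3 mv.py 445 100 1 180 0 -10 4; python3 -c "
from h import *
s=imaging.grab_frame('side'); Q=cloud(s); im=s['image'].astype(int)
m=(abs(Q[...,0]-440)<60)&(abs(Q[...,1]-100)<60)&(Q[...,2]>17)&(Q[...,2]<27)&(im[...,1]>im[...,2]+15)
print(m.sum(),cv2.minAreaRect(Q[m][:,:2].astype(np.float32)))
st=manip.read_state(); print(st['time'],st['tcp_pos'],st['ee_rot'],st['joint_pos'])"
```

```text
T [[-0.03, -0.0, 1.27], [-0.03, -0.0, 1.27], [-0.03, -0.0, 1.27], [-0.03, -0.01, 1.27]] 
D [[-0.01, -0.0, -0.1], [-0.01, -0.0, -0.1], [-0.01, -0.0, -0.1], [-0.01, -0.0, -0.1]]
561 ((454.75506591796875, 98.73655700683594), (75.55989837646484, 67.1416244506836), 81.13590240478516)
14.425 [446.05672263  99.59144996  51.92124814] [-3.14074798e+00 -9.81266884e-05 -1.84880020e-01] [-2.62005540e-02  6.39472204e-01  1.99039606e+00  1.67228938e-03
  5.11494623e-01  1.72801759e+00]
```

{"api": "arm_command", "payload": {
  "travel": [
    [0, 0, 1.6],
    [0, 0, 1.6],
    [0, 0, 1.4],
    [0, 0, 0.65],
    [0, 0, 0],
    [0, 0, 0],
    [0, 0, 0],
    [0, 0, 0]
  ],
  "delta_rot": [
    [0, 0, 0.2],
    [0, 0, 0.2],
    [0, 0, 0],
    [0, 0, 0],
    [0, 0, 0],
    [0, 0, 0],
    [0, 0, 0],
    [0, 0, 0]
  ],
  "jaw": [1, 1, 1, 1, 0.7, 0.7, 0.7, 0.7],
  "force": 40
}}

```text
time: 15.42
tcp_pos: [445.8, 99.6, -0.7]
ee_rot: [-3.141, 0.0, -0.182]
contact_force: [-0.5, -0.2, 6.3]
width: 67.8
grip_force: 46.5
```

{"api": "arm_command", "payload": {
  "travel": [
    [0, 0, 0],
    [0, 0, -1],
    [0, 0, -2.5],
    [0, 0, -3.5],
    [0, 0, -3],
    [0, 0, 0]
  ],
  "delta_rot": [
    [0, 0, 0],
    [0, 0, 0],
    [0, 0, 0],
    [0, 0, 0],
    [0, 0, 0],
    [0, 0, 0]
  ],
  "jaw": [0.7, 0.7, 0.7, 0.7, 0.7, 0.7]
}}

```text
time: 16.18
tcp_pos: [447.6, 99.5, 100.8]
ee_rot: [-3.14, -0.005, -0.182]
contact_force: [-1.1, 0.2, -1.9]
width: 68.2
grip_force: 45.2
```

```bash
python3 -c "
from bp import *; side_board('pics/s5.png')"; python3 mv.py 470 -221 110 180 -10 0 8 458 -221 70 180 -18 0 4
```

```text
n 352 plane z in tool: slopes deg [0.1 0.2] z0 -24.0
tool x range [-23.   41.3] y [-36.6  35.8] ((9.316402435302734, -1.9072723388671875), (76.47769927978516, 64.96797943115234), 89.7313003540039)
hook_edge 0.81 [416. 290.] [-22.8 -21.6 -25.7]
hook_edge 0.64 [249. 289.] [368.3 137.1  95.9]
connector_edge 0.93 [382. 283.] [ 58.5 222.   93.3]
connector_edge 0.87 [219. 290.] [434.9 113.3  93.4]
{'time': np.float64(16.23), 'tcp_pos': array([446.7 ,  99.5 ,  99.64]), 'ee_rot': array([-3.14, -0.  , -0.18]), 'contact_force': array([-0.99, -0.02, -0.29]), 'width': np.float64(68.31)}
T [[1.03, 3.88, -0.15], [0.94, 3.91, -0.14], [0.86, 3.93, -0.12], [0.77, 3.94, -0.11], [0.68, 3.96, -0.11], [0.59, 3.98, -0.1], [0.5, 3.99, -0.1], [0.42, 4.0, -0.09]] 
D [[0.11, 1.26, -1.31], [0.11, 1.26, -1.31], [0.11, 1.26, -1.31], [0.11, 1.26, -1.31], [0.11, 1.26, -1.31], [0.11, 1.26, -1.31], [0.11, 1.26, -1.31], [0.11, 1.26, -1.31]]
T [[-0.47, -0.0, 0.93], [-0.5, -0.0, 0.92], [-0.53, -0.0, 0.9], [-0.56, -0.0, 0.88]] 
D [[0.0, 2.0, 0.0], [0.0, 2.0, 0.0], [0.0, 2.0, 0.0], [0.0, 2.0, 0.0]]
```

{"api": "arm_command", "payload": {
  "travel": [
    [1.0, 3.9, -0.15],
    [0.95, 3.9, -0.15],
    [0.85, 3.95, -0.1],
    [0.75, 3.95, -0.1],
    [0.7, 3.95, -0.1],
    [0.6, 4.0, -0.1],
    [0.5, 4.0, -0.1],
    [0.4, 4.0, -0.1]
  ],
  "delta_rot": [
    [0.1, 1.26, -1.31],
    [0.1, 1.26, -1.31],
    [0.1, 1.26, -1.31],
    [0.1, 1.26, -1.31],
    [0.1, 1.26, -1.31],
    [0.1, 1.26, -1.31],
    [0.1, 1.26, -1.31],
    [0.1, 1.26, -1.31]
  ],
  "jaw": [0.7, 0.7, 0.7, 0.7, 0.7, 0.7, 0.7, 0.7]
}}

```text
time: 17.32
tcp_pos: [469.2, -222.4, 108.8]
ee_rot: [-3.141, -0.174, 0.001]
contact_force: [0.0, 0.4, -1.4]
width: 68.3
grip_force: 45.3
```

{"api": "arm_command", "payload": {
  "travel": [
    [-0.45, 0, 0.95],
    [-0.5, 0, 0.9],
    [-0.55, 0, 0.9],
    [-0.55, 0, 0.9],
    [0, 0, 0],
    [0, 0, 0]
  ],
  "delta_rot": [
    [0, 2, 0],
    [0, 2, 0],
    [0, 2, 0],
    [0, 2, 0],
    [0, 0, 0],
    [0, 0, 0]
  ],
  "jaw": [0.7, 0.7, 0.7, 0.7, 0.7, 0.7]
}}

```text
time: 18.08
tcp_pos: [458.3, -221.7, 69.6]
ee_rot: [3.141, -0.314, 0.001]
contact_force: [0.1, 0.4, 0.5]
width: 68.1
grip_force: 45.3
```

```bash
python3 mv.py 448 -221 38 180 -18 0 4 442.5 -221 17.5 180 -18 0 4; python3 -c "
from bp import *; side_board('pics/s6.png'); print(manip.read_state()['joint_pos'])"
```

```text
T [[-0.49, -0.02, 0.67], [-0.49, -0.02, 0.67], [-0.49, -0.02, 0.67], [-0.49, -0.02, 0.67]] 
D [[0.01, 0.0, 0.01], [0.01, 0.0, 0.01], [0.01, 0.0, 0.01], [0.01, 0.0, 0.01]]
T [[-0.29, -0.0, 0.44], [-0.29, -0.0, 0.44], [-0.29, -0.0, 0.44], [-0.29, -0.0, 0.44]] 
D [[0.0, 0.0, 0.0], [0.0, 0.0, 0.0], [0.0, 0.0, 0.0], [0.0, 0.0, 0.0]]
n 157 plane z in tool: slopes deg [0.6 0. ] z0 -22.8
tool x range [-23.7  40.7] y [-37.3  32.7] ((8.076066970825195, -2.3326644897460938), (71.2893295288086, 65.55372619628906), 88.7440414428711)
hook_edge 0.75 [250. 292.] [ 286.3 -134.9  163.9]
hook_edge 0.69 [390. 241.] [ -7.7 -48.  -31.4]
connector_edge 0.82 [370. 232.] [ 38.6   0.6 -22.1]
connector_edge 0.74 [220. 291.] [ 351.9 -156.9  168.8]
{'time': np.float64(18.12), 'tcp_pos': array([ 458.69, -221.85,   69.98]), 'ee_rot': array([ 3.14, -0.31,  0.  ]), 'contact_force': array([ 0.09,  0.51, -0.85]), 'width': np.float64(68.03)}
[-0.80518911  0.61721111  2.05990375  0.76440758  0.32762376  0.05228403]
```

{"api": "arm_command", "payload": {
  "travel": [
    [-0.5, 0, 0.67],
    [-0.5, -0.02, 0.67],
    [-0.5, -0.02, 0.67],
    [-0.5, -0.02, 0.67],
    [-0.3, 0, 0.44],
    [-0.3, 0, 0.44],
    [-0.3, 0, 0.44],
    [-0.3, 0, 0.44]
  ],
  "delta_rot": [
    [0, 0, 0],
    [0, 0, 0],
    [0, 0, 0],
    [0, 0, 0],
    [0, 0, 0],
    [0, 0, 0],
    [0, 0, 0],
    [0, 0, 0]
  ],
  "jaw": [0.7, 0.7, 0.7, 0.7, 0.7, 0.7, 0.7, 0.7]
}}

```text
time: 19.23
tcp_pos: [442.4, -221.5, 18.2]
ee_rot: [3.139, -0.316, 0.002]
contact_force: [0.3, 0.5, 0.3]
width: 67.8
grip_force: 45.3
```

{"api": "arm_command", "payload": {
  "travel": [
    [0, 0, 0],
    [0, 0, 0]
  ],
  "delta_rot": [
    [0, 0, 0],
    [0, 0, 0]
  ],
  "jaw": [0.7, 0.7]
}}

```text
time: 19.48
tcp_pos: [442.1, -221.3, 18.3]
ee_rot: [3.139, -0.316, 0.002]
contact_force: [0.4, -1.0, -0.8]
width: 67.9
grip_force: 45.3
```

```bash
python3 -c "
from bp import *; side_board('pics/s7.png')
c=cv2.imread('pics/s7.png')[225:285,350:430]; cv2.imwrite('pics/c7.png',cv2.resize(c,(800,600),interpolation=cv2.INTER_CUBIC))"
```

```text
n 169 plane z in tool: slopes deg [-0.3  0.1] z0 -22.7
tool x range [-23.8  40.9] y [-35.6  35.2] ((8.398660659790039, -0.7074775695800781), (65.47738647460938, 74.3390121459961), 0.011243332177400589)
hook_edge 0.75 [398. 259.] [-20.9 -12.5 -22.9]
hook_edge 0.69 [250. 291.] [ 318.2 -126.2  120.4]
hook_edge 0.59 [369. 256.] [ 52.3 -13.9  -6.3]
connector_edge 0.82 [376. 248.] [ 35.   14.7 -22.2]
connector_edge 0.77 [220. 290.] [ 385.9 -149.   126.2]
{'time': np.float64(19.52), 'tcp_pos': array([ 442.07, -221.35,   18.27]), 'ee_rot': array([ 3.14, -0.32,  0.  ]), 'contact_force': array([-1.02,  0.1 , -0.19]), 'width': np.float64(68.0)}
```

View pics/c7.png

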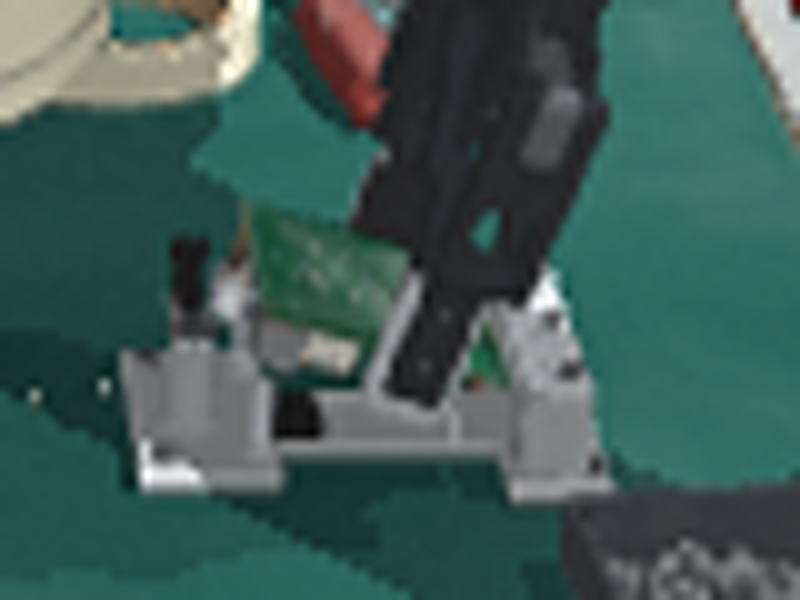

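Side crop: the hook edge at about (495,385) is right at the mouth of the lip block, and the connector end at (235,290) is above the post. Entering in small steps.

{"api": "arm_command", "payload": {
  "travel": [
    [-0.06, 0, 0.1],
    [-0.06, 0, 0.1],
    [0, 0, 0]
  ],
  "delta_rot": [
    [0, 0, 0],
    [0, 0, 0],
    [0, 0, 0]
  ],
  "jaw": [0.7, 0.7, 0.7]
}}

```text
time: 20.0
tcp_pos: [441.1, -221.1, 15.5]
ee_rot: [3.14, -0.315, 0.001]
contact_force: [-0.6, -0.0, -0.3]
width: 68.2
grip_force: 45.3
```

{"api": "arm_command", "payload": {
  "travel": [
    [-0.15, 0, -0.03],
    [-0.15, 0, -0.03],
    [0, 0, 0]
  ],
  "delta_rot": [
    [0, 0, 0],
    [0, 0, 0],
    [0, 0, 0]
  ],
  "jaw": [0.7, 0.7, 0.7]
}}

```text
time: 20.38
tcp_pos: [437.9, -221.1, 15.3]
ee_rot: [3.14, -0.315, 0.001]
contact_force: [0.2, -0.5, -0.1]
width: 68.3
grip_force: 45.3
```

{"api": "arm_command", "payload": {
  "travel": [
    [-0.15, 0, -0.04],
    [-0.1, 0, -0.03],
    [0, 0, 0]
  ],
  "delta_rot": [
    [0, 0, 0],
    [0, 0, 0],
    [0, 0, 0]
  ],
  "jaw": [0.7, 0.7, 0.7]
}}

```text
time: 20.75
tcp_pos: [435.4, -221.2, 15.2]
ee_rot: [3.14, -0.315, 0.001]
contact_force: [-0.8, 0.2, -0.1]
width: 68.0
grip_force: 45.3
```

{"api": "arm_command", "payload": {
  "travel": [
    [-0.1, 0, -0.02],
    [0, 0, 0]
  ],
  "delta_rot": [
    [0, 0, 0],
    [0, 0, 0]
  ],
  "jaw": [0.7, 0.7]
}}

```text
time: 21.0
tcp_pos: [434.4, -221.1, 15.0]
ee_rot: [3.14, -0.315, 0.001]
contact_force: [0.3, 0.4, -0.2]
width: 67.9
grip_force: 45.3
```

{"api": "arm_command", "payload": {
  "travel": [
    [-0.1, 0, -0.02],
    [0, 0, 0]
  ],
  "delta_rot": [
    [0, 0, 0],
    [0, 0, 0]
  ],
  "jaw": [0.7, 0.7]
}}

```text
time: 21.25
tcp_pos: [433.4, -221.1, 14.9]
ee_rot: [3.14, -0.315, 0.001]
contact_force: [-0.4, -0.6, -1.4]
width: 67.9
grip_force: 45.3
```

{"api": "arm_command", "payload": {
  "travel": [
    [-0.1, 0, -0.02],
    [0, 0, 0]
  ],
  "delta_rot": [
    [0, 0, 0],
    [0, 0, 0]
  ],
  "jaw": [0.7, 0.7]
}}

```text
time: 21.5
tcp_pos: [432.4, -221.1, 14.8]
ee_rot: [3.14, -0.315, 0.001]
contact_force: [-1.2, 1.2, -0.0]
width: 67.8
grip_force: 45.3
```

{"api": "arm_command", "payload": {
  "travel": [
    [-0.1, 0, -0.03],
    [0, 0, 0]
  ],
  "delta_rot": [
    [0, 0, 0],
    [0, 0, 0]
  ],
  "jaw": [0.7, 0.7]
}}

```text
time: 21.75
tcp_pos: [431.3, -221.1, 14.8]
ee_rot: [3.14, -0.315, 0.001]
contact_force: [-0.3, -0.0, 0.5]
width: 67.9
grip_force: 45.3
```

```bash
python3 -c "
from bp import *; side_board('pics/s8.png')
c=cv2.imread('pics/s8.png')[225:285,350:430]; cv2.imwrite('pics/c8.png',cv2.resize(c,(800,600),interpolation=cv2.INTER_CUBIC))"
```

```text
n 158 plane z in tool: slopes deg [0.4 0. ] z0 -23.2
tool x range [-9.2 41.8] y [-37.8  36.7] ((17.699100494384766, 1.9071769714355469), (77.56450653076172, 57.25031280517578), 82.85438537597656)
hook_edge 0.86 [247. 287.] [ 339.6 -135.9  107.8]
hook_edge 0.58 [398. 261.] [ -2.  -48.1 -31.3]
connector_edge 0.80 [219. 292.] [ 397.3 -151.6  131.3]
connector_edge 0.78 [378. 252.] [ 43.1  -3.2 -20.2]
{'time': np.float64(21.8), 'tcp_pos': array([ 431.39, -221.14,   14.8 ]), 'ee_rot': array([ 3.14, -0.32,  0.  ]), 'contact_force': array([ 0.15, -0.02, -1.27]), 'width': np.float64(67.73)}
```

View pics/c8.png

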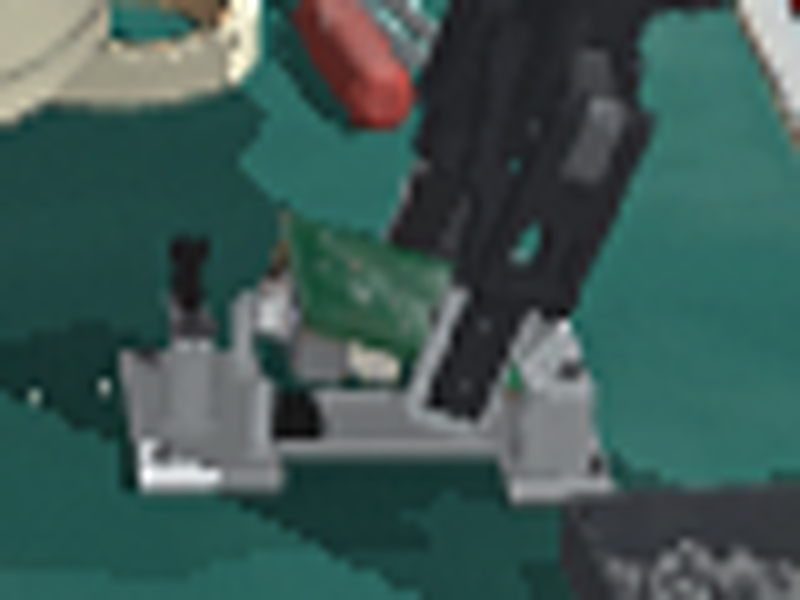

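Side crop: the board's front end is now inside the lip block (green corner at (513,380)), the connector end is raised at (280,230), and there is no force yet. Continuing until it touches.

{"api": "arm_command", "payload": {
  "travel": [
    [-0.08, 0, -0.03],
    [0, 0, 0]
  ],
  "delta_rot": [
    [0, 0, 0],
    [0, 0, 0]
  ],
  "jaw": [0.7, 0.7]
}}

```text
time: 22.15
tcp_pos: [431.0, -221.2, 14.9]
ee_rot: [3.14, -0.316, 0.001]
contact_force: [1.7, 0.7, -1.3]
width: 67.8
grip_force: 45.3
```

{"api": "arm_command", "payload": {
  "travel": [
    [-0.08, 0, -0.03],
    [0, 0, 0]
  ],
  "delta_rot": [
    [0, 0, 0],
    [0, 0, 0]
  ],
  "jaw": [0.7, 0.7]
}}

```text
time: 22.4
tcp_pos: [430.8, -221.3, 15.1]
ee_rot: [3.141, -0.318, 0.001]
contact_force: [4.9, 0.4, -0.7]
width: 68.3
grip_force: 45.4
```

```bash
python3 mv.py 431.8 -221.2 14.4 180 -18 0 2 429.5 -221.2 9.8 180 -9 0 4 426.5 -221.2 5.8 180 0 0 5
```

```text
T [[0.04, -0.0, 0.05], [0.04, -0.0, 0.05]] 
D [[0.02, -0.1, 0.04], [0.02, -0.1, 0.04]]
T [[-0.09, -0.0, 0.09], [-0.09, -0.0, 0.1], [-0.08, -0.0, 0.1], [-0.08, -0.0, 0.1]] 
D [[-0.0, -2.25, -0.0], [-0.0, -2.25, -0.0], [-0.0, -2.25, -0.0], [-0.0, -2.25, -0.0]]
T [[-0.07, -0.0, 0.07], [-0.07, -0.0, 0.07], [-0.07, -0.0, 0.07], [-0.06, -0.0, 0.08], [-0.06, -0.0, 0.08]] 
D [[0.0, -1.8, -0.0], [0.0, -1.8, -0.0], [0.0, -1.8, -0.0], [0.0, -1.8, -0.0], [0.0, -1.8, -0.0]]
```

{"api": "arm_command", "payload": {
  "travel": [
    [0.09, 0, 0.05],
    [0.09, 0, 0.05],
    [0, 0, 0]
  ],
  "delta_rot": [
    [0, 0, 0],
    [0, 0, 0],
    [0, 0, 0]
  ],
  "jaw": [0.7, 0.7, 0.7]
}}

```text
time: 22.78
tcp_pos: [431.1, -221.0, 14.3]
ee_rot: [3.14, -0.314, 0.001]
contact_force: [0.6, 0.5, -0.7]
width: 68.2
grip_force: 45.5
```

{"api": "arm_command", "payload": {
  "travel": [
    [-0.09, 0, 0.09],
    [-0.09, 0, 0.1],
    [-0.08, 0, 0.1],
    [-0.08, 0, 0.1],
    [0, 0, 0]
  ],
  "delta_rot": [
    [0, -2.25, 0],
    [0, -2.25, 0],
    [0, -2.25, 0],
    [0, -2.25, 0],
    [0, 0, 0]
  ],
  "jaw": [0.7, 0.7, 0.7, 0.7, 0.7]
}}

```text
time: 23.4
tcp_pos: [429.8, -221.1, 9.9]
ee_rot: [3.14, -0.16, 0.002]
contact_force: [0.1, 0.2, -1.0]
width: 68.0
grip_force: 45.5
```

{"api": "arm_command", "payload": {
  "travel": [
    [-0.07, 0, 0.07],
    [-0.07, 0, 0.07],
    [-0.07, 0, 0.07],
    [0, 0, 0]
  ],
  "delta_rot": [
    [0, -1.8, 0],
    [0, -1.8, 0],
    [0, -1.8, 0],
    [0, 0, 0]
  ],
  "jaw": [0.7, 0.7, 0.7, 0.7]
}}

```text
time: 23.9
tcp_pos: [427.7, -220.8, 7.4]
ee_rot: [3.141, -0.066, 0.001]
contact_force: [0.2, -0.0, -1.1]
width: 67.9
grip_force: 45.5
```

{"api": "arm_command", "payload": {
  "travel": [
    [-0.06, 0, 0.08],
    [-0.06, 0, 0.08],
    [0, 0, 0]
  ],
  "delta_rot": [
    [0, -1.8, 0],
    [0, -1.8, 0],
    [0, 0, 0]
  ],
  "jaw": [0.7, 0.7, 0.7]
}}

```text
time: 24.28
tcp_pos: [426.6, -220.8, 5.7]
ee_rot: [3.141, -0.004, 0.001]
contact_force: [0.2, -1.1, -0.7]
width: 67.6
grip_force: 45.5
```

```bash
python3 -c "
from bp import *; side_board('pics/s9.png')"
```

```text
n 166 plane z in tool: slopes deg [0.1 1. ] z0 -23.1
tool x range [-18.1  40.7] y [-36.2  35.1] ((11.50174331665039, 0.19612884521484375), (76.389404296875, 59.2785758972168), 88.71525573730469)
hook_edge 0.90 [247. 288.] [ 359.4 -138.2  -10.3]
hook_edge 0.71 [400. 262.] [-16.1 -23.1 -24.9]
connector_edge 0.94 [224. 291.] [ 410.9 -151.    -8.9]
connector_edge 0.59 [377. 259.] [ 40.8  -2.9 -22. ]
{'time': np.float64(24.32), 'tcp_pos': array([ 426.39, -220.78,    5.74]), 'ee_rot': array([ 3.14, -0.  ,  0.  ]), 'contact_force': array([-0.08, -1.06, -0.55]), 'width': np.float64(68.01)}
```

{"api": "arm_command", "payload": {
  "travel": [
    [0, 0, 0.05],
    [0, 0, 0]
  ],
  "delta_rot": [
    [0, 0, 0],
    [0, 0, 0]
  ],
  "jaw": [0.7, 0.7]
}}

```text
time: 24.68
tcp_pos: [426.2, -220.9, 5.3]
ee_rot: [3.141, -0.002, 0.0]
contact_force: [0.4, -0.3, -0.7]
width: 68.4
grip_force: 45.5
```

{"api": "arm_command", "payload": {
  "travel": [
    [0, 0, 0.05],
    [0, 0, 0]
  ],
  "delta_rot": [
    [0, 0, 0],
    [0, 0, 0]
  ],
  "jaw": [0.7, 0.7]
}}

```text
time: 24.92
tcp_pos: [426.4, -220.9, 5.0]
ee_rot: [3.141, -0.002, 0.001]
contact_force: [-1.1, 0.7, 2.2]
width: 67.9
grip_force: 45.7
```

{"api": "arm_command", "payload": {
  "travel": [
    [0, 0, 0.03],
    [0, 0, 0],
    [0, 0, 0],
    [0, 0, 0],
    [0, 0, 0]
  ],
  "delta_rot": [
    [0, 0, 0],
    [0, 0, 0],
    [0, 0, 0],
    [0, 0, 0],
    [0, 0, 0]
  ],
  "jaw": [0.7, 0.7, 0.9, 1, 1]
}}

```text
time: 25.55
tcp_pos: [426.7, -221.1, 4.4]
ee_rot: [3.141, -0.003, 0.001]
contact_force: [0.4, -0.8, 0.5]
width: 85.3
grip_force: 0.0
```

{"api": "arm_command", "payload": {
  "travel": [
    [0, 0, -1.0],
    [0, 0, -2],
    [0, 0, -3.0],
    [0, 0, -4.0],
    [0, 0, -2],
    [0, 0, 0]
  ],
  "delta_rot": [
    [0, 0, 0],
    [0, 0, 0],
    [0, 0, 0],
    [0, 0, 0],
    [0, 0, 0],
    [0, 0, 0]
  ],
  "jaw": [1, 1, 1, 1, 1, 1]
}}

```text
time: 26.3
tcp_pos: [427.1, -221.6, 126.4]
ee_rot: [3.138, -0.006, 0.001]
contact_force: [0.8, 0.2, -0.3]
width: 85.1
grip_force: 0.0
```

```bash
python3 - <<'E'
from h import *
s=imaging.grab_frame("side"); Q=cloud(s); im=s["image"].astype(int)
m=(Q[...,0]>395)&(Q[...,0]<500)&(Q[...,1]>-275)&(Q[...,1]<-165)&(Q[...,2]>15)&(Q[...,2]<45)&(im[...,1]>im[...,2]+15)&(im[...,1]>im[...,0]+10)
q=Q[m]; A=np.c_[q[:,:2],np.ones(len(q))]; a=np.linalg.lstsq(A,q[:,2],rcond=None)[0]; r=abs(q[:,2]-A@a)<3; a=np.linalg.lstsq(A[r],q[r,2],rcond=None)[0]
print(len(q),"slope deg",np.degrees(a[:2]).round(1),"z mean",q[r,2].mean(),"x",np.percentile(q[:,0],[1,99]),"y",np.percentile(q[:,1],[1,99]))
for l in("connector_edge","hook_edge","clip_pin","clip_pivot"):
    for k in mark_of(s,l)[:2]: print(l,k["p"],np.round(k["at"]),pts(s,[k["at"]]).round(1))
c=s["image"][225:285,350:430]; cv2.imwrite('pics/c10.png',cv2.resize(c,(800,600),interpolation=cv2.INTER_CUBIC))
E
python3 mv.py 470 -300 110 180 0 0 4
```

```text
280 slope deg [-0.3  0.2] z mean 28.112550419173303 x [408.16108693 466.66703316] y [-258.51808992 -183.59870406]
connector_edge 0.93 [220. 293.] [[846.1 -60.   15.2]]
connector_edge 0.79 [376. 259.] [[ 469.7 -222.1   25.5]]
hook_edge 0.83 [250. 292.] [[ 7.825e+02 -9.370e+01  6.000e-01]]
hook_edge 0.64 [400. 261.] [[ 409.9 -203.8   29.4]]
clip_pin 0.5 [424. 292.] [[366.5 -90.5   2.4]]
clip_pin 0.49 [370. 251.] [[ 476.8 -321.3    3.6]]
clip_pivot 0.9 [367. 256.] [[ 493.9 -216.1   37.5]]
T [[1.11, 1.99, 0.34], [1.11, 1.99, 0.34], [1.11, 1.99, 0.34], [1.11, 1.99, 0.34]] 
D [[-0.01, -0.01, 0.01], [-0.01, -0.01, 0.01], [-0.01, -0.01, 0.01], [-0.01, -0.01, 0.01]]
```

View pics/c10.png

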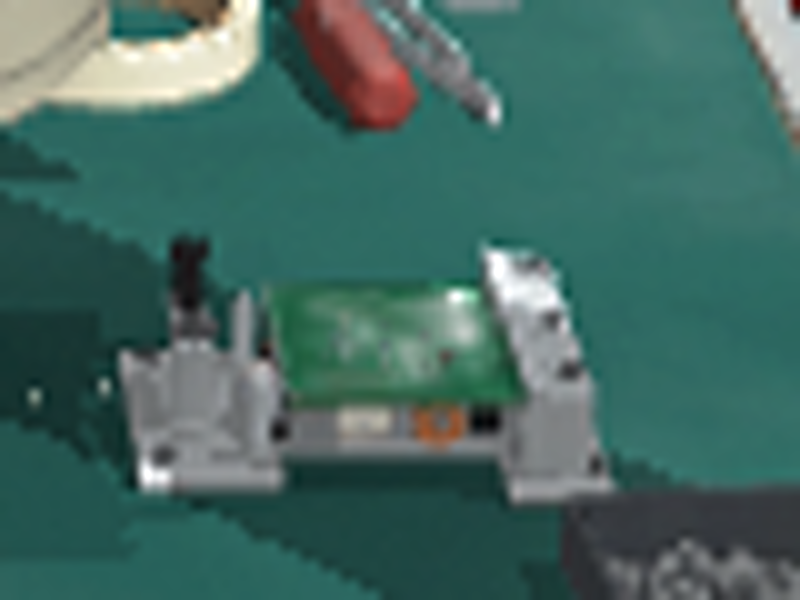

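Side crop: the board lies level and home, from the lip at (510,350) to the dowel at (245,330); the clip pin stands at (188,260), still open. Next I straddle the pin with the fingers and swing it round its arc.

```bash
python3 - <<'E'
from h import *
f=dict(np.load("top0.npz")); P=cloud(f)
for x0,x1,y0,y1 in((520,560,-300,-180),(520,560,-420,-300),(560,620,-420,-180)):
    m=(P[...,0]>x0)&(P[...,0]<x1)&(P[...,1]>y0)&(P[...,1]<y1); print((x0,x1,y0,y1),np.percentile(P[m][:,2],[50,95,99.5]).round())
s=imaging.grab_frame("side"); Q=cloud(s); m=(Q[...,0]>470)&(Q[...,0]<510)&(Q[...,1]>-250)&(Q[...,1]<-195)&(Q[...,2]>42)&(Q[...,2]<60)
print("pin",m.sum(),np.percentile(Q[m],[5,50,95],axis=0).round(1))
E
python3 mv.py 490 -228 110 180 0 90 9 490 -228 42 180 0 90 3
```

```text
(520, 560, -300, -180) [1. 4. 7.]
(520, 560, -420, -300) [ 2. 32. 35.]
(560, 620, -420, -180) [ 18. 234. 249.]
pin 14 [[ 486.  -229.3   44.9]
 [ 491.1 -225.4   49.4]
 [ 494.  -222.2   53.1]]
T [[0.71, 0.08, 0.15], [0.69, 0.21, 0.15], [0.64, 0.32, 0.15], [0.58, 0.43, 0.15], [0.49, 0.52, 0.15], [0.4, 0.6, 0.15], [0.29, 0.66, 0.15], [0.17, 0.7, 0.15], [0.04, 0.72, 0.15]] 
D [[0.0, -0.01, -10.0], [0.0, -0.01, -10.0], [0.0, -0.01, -10.0], [0.0, -0.01, -10.0], [0.0, -0.01, -10.0], [0.0, -0.01, -10.0], [0.0, -0.01, -10.0], [0.0, -0.01, -10.0], [0.0, -0.01, -10.0]]
T [[0.0, -0.0, 2.27], [0.0, -0.0, 2.27], [0.0, -0.0, 2.27]] 
D [[0.0, 0.0, 0.0], [0.0, 0.0, 0.0], [0.0, 0.0, 0.0]]
```

{"api": "arm_command", "payload": {
  "travel": [
    [0.7, 0.1, 0.15],
    [0.7, 0.2, 0.15],
    [0.65, 0.3, 0.15],
    [0.6, 0.45, 0.15],
    [0.5, 0.5, 0.15],
    [0.4, 0.6, 0.15],
    [0.3, 0.65, 0.15],
    [0.15, 0.7, 0.15]
  ],
  "delta_rot": [
    [0, 0, -10],
    [0, 0, -10],
    [0, 0, -10],
    [0, 0, -10],
    [0, 0, -10],
    [0, 0, -10],
    [0, 0, -10],
    [0, 0, -10]
  ],
  "jaw": [0.5, 0.5, 0.5, 0.5, 0.5, 0.5, 0.5, 0.5]
}}

```text
time: 27.6
tcp_pos: [483.3, -226.9, 111.6]
ee_rot: [3.141, -0.0, 1.403]
contact_force: [-0.8, -0.0, -0.6]
width: 42.1
grip_force: 0.0
```

{"api": "arm_command", "payload": {
  "travel": [
    [0, 0.7, 0.15],
    [0, 0, 2],
    [0, 0, 1.5],
    [0, 0, 0],
    [0, 0, 0]
  ],
  "delta_rot": [
    [0, 0, -10],
    [0, 0, 0],
    [0, 0, 0],
    [0, 0, 0],
    [0, 0, 0]
  ],
  "jaw": [0.5, 0.5, 0.5, 0.5, 0.5]
}}

```text
time: 28.22
tcp_pos: [490.5, -228.5, 76.1]
ee_rot: [3.139, 0.001, 1.571]
contact_force: [0.3, -0.5, 0.0]
width: 42.8
grip_force: 0.0
```

```bash
python3 mv.py 490 -228 42 180 0 90 3
```

```text
T [[0.02, -0.02, 1.14], [0.02, -0.02, 1.14], [0.02, -0.02, 1.14]] 
D [[0.05, 0.02, 0.01], [0.05, 0.02, 0.01], [0.05, 0.02, 0.01]]
```

{"api": "arm_command", "payload": {
  "travel": [
    [0, 0, 1.2],
    [0, 0, 1.2],
    [0, 0, 1.2],
    [0, 0, 0],
    [0, 0, 0],
    [0, 0, 0],
    [0, 0, 0]
  ],
  "delta_rot": [
    [0, 0, 0],
    [0, 0, 0],
    [0, 0, 0],
    [0, 0, 0],
    [0, 0, 0],
    [0, 0, 0],
    [0, 0, 0]
  ],
  "jaw": [0.5, 0.5, 0.5, 0.35, 0.17, 0.17, 0.17],
  "force": 20
}}

```text
time: 29.1
tcp_pos: [490.8, -228.6, 40.6]
ee_rot: [3.138, 0.002, 1.571]
contact_force: [0.1, 0.2, -0.9]
width: 14.4
grip_force: 0.0
```

```bash
python3 mv.py 478 -224 40 180 0 45 6 473 -210 40 180 0 0 6
```

```text
T [[0.08, -0.21, 0.01], [0.05, -0.22, 0.01], [0.02, -0.23, 0.01], [-0.01, -0.23, 0.01], [-0.04, -0.22, 0.01], [-0.07, -0.22, 0.01]] 
D [[0.04, 0.0, 7.51], [0.04, 0.0, 7.51], [0.04, 0.0, 7.51], [0.04, 0.0, 7.51], [0.04, 0.0, 7.51], [0.04, 0.0, 7.51]]
T [[0.11, -0.22, -0.0], [0.08, -0.24, -0.0], [0.04, -0.24, -0.0], [0.01, -0.25, -0.0], [-0.02, -0.25, -0.0], [-0.05, -0.24, -0.0]] 
D [[0.0, -0.0, 7.5], [0.0, -0.0, 7.5], [0.0, -0.0, 7.5], [0.0, -0.0, 7.5], [0.0, -0.0, 7.5], [0.0, -0.0, 7.5]]
```

{"api": "arm_command", "payload": {
  "travel": [
    [0.05, -0.22, 0],
    [0.03, -0.23, 0],
    [0, -0.23, 0],
    [0, -0.23, 0],
    [-0.03, -0.22, 0],
    [-0.05, -0.22, 0]
  ],
  "delta_rot": [
    [0, 0, 7.5],
    [0, 0, 7.5],
    [0, 0, 7.5],
    [0, 0, 7.5],
    [0, 0, 7.5],
    [0, 0, 7.5]
  ],
  "jaw": [0.17, 0.17, 0.17, 0.17, 0.17, 0.17]
}}

```text
time: 29.85
tcp_pos: [478.6, -224.7, 40.7]
ee_rot: [3.137, -0.002, 0.782]
contact_force: [1.9, -0.3, -0.7]
width: 14.0
grip_force: 0.5
```

{"api": "arm_command", "payload": {
  "travel": [
    [0.08, -0.22, 0],
    [0.06, -0.24, 0],
    [0.04, -0.24, 0],
    [0, -0.24, 0],
    [-0.02, -0.24, 0],
    [-0.04, -0.2, 0]
  ],
  "delta_rot": [
    [0, 0, 7.5],
    [0, 0, 7.5],
    [0, 0, 7.5],
    [0, 0, 7.5],
    [0, 0, 7.5],
    [0, 0, 7.5]
  ],
  "jaw": [0.17, 0.17, 0.17, 0.17, 0.17, 0.17]
}}

```text
time: 30.6
tcp_pos: [473.2, -211.9, 40.7]
ee_rot: [3.139, -0.005, -0.004]
contact_force: [0.1, -0.8, -0.0]
width: 14.6
grip_force: 0.5
```

{"api": "arm_command", "payload": {
  "travel": [
    [0, -0.15, 0],
    [0, -0.15, 0],
    [0, 0, 0]
  ],
  "delta_rot": [
    [0, 0, 0],
    [0, 0, 0],
    [0, 0, 0]
  ],
  "jaw": [0.17, 0.17, 0.17]
}}

```text
time: 30.98
tcp_pos: [472.8, -208.9, 40.5]
ee_rot: [3.139, -0.003, 0.002]
contact_force: [-2.6, -4.4, 2.6]
width: 14.8
grip_force: 2.2
```

{"api": "arm_command", "payload": {
  "travel": [
    [0, -0.1, 0],
    [0, -0.1, 0],
    [0, 0, 0]
  ],
  "delta_rot": [
    [0, 0, 0],
    [0, 0, 0],
    [0, 0, 0]
  ],
  "jaw": [0.17, 0.17, 0.17]
}}

```text
time: 31.35
tcp_pos: [473.0, -208.5, 40.6]
ee_rot: [3.137, -0.004, 0.002]
contact_force: [-4.8, -10.4, 1.7]
width: 14.6
grip_force: 4.7
```

{"api": "arm_command", "payload": {
  "travel": [
    [0, 0.2, 0],
    [0, 0.2, 0],
    [0, 0, 0],
    [0, 0, 0],
    [0, 0, -2.0],
    [0, 0, -4],
    [0, 0, -3],
    [0, 0, 0]
  ],
  "delta_rot": [
    [0, 0, 0],
    [0, 0, 0],
    [0, 0, 0],
    [0, 0, 0],
    [0, 0, 0],
    [0, 0, 0],
    [0, 0, 0],
    [0, 0, 0]
  ],
  "jaw": [0.17, 0.4, 0.5, 0.5, 0.5, 0.5, 0.5, 0.5]
}}

```text
time: 32.35
tcp_pos: [473.6, -210.5, 132.2]
ee_rot: [3.138, -0.007, 0.001]
contact_force: [-0.2, -0.4, -0.2]
width: 42.6
grip_force: 0.0
```

```bash
python3 - <<'E'
from h import *
s=imaging.grab_frame("side"); Q=cloud(s); im=s["image"].astype(int)
m=(Q[...,0]>395)&(Q[...,0]<500)&(Q[...,1]>-275)&(Q[...,1]<-165)&(Q[...,2]>15)&(Q[...,2]<45)&(im[...,1]>im[...,2]+15)&(im[...,1]>im[...,0]+10)
q=Q[m]; A=np.c_[q[:,:2],np.ones(len(q))]; a=np.linalg.lstsq(A,q[:,2],rcond=None)[0]
print(len(q),"slope",np.degrees(a[:2]).round(1),"z",np.median(q[:,2]),"x",np.percentile(q[:,0],[1,99]))
m=(Q[...,0]>455)&(Q[...,0]<510)&(Q[...,1]>-250)&(Q[...,1]<-190)&(Q[...,2]>42)&(Q[...,2]<60)
print("pin",m.sum(),np.percentile(Q[m],[5,50,95],axis=0).round(1)); print(mark_of(s,"clip_pin")[:1])
c=s["image"][225:285,350:430]; cv2.imwrite('pics/c11.png',cv2.resize(c,(800,600),interpolation=cv2.INTER_CUBIC))
E
```

```text
270 slope [-0.1 -0.1] z 28.001627262270922 x [408.12709909 466.6319798 ]
pin 15 [[ 469.3 -215.2   43.3]
 [ 472.7 -210.2   49.5]
 [ 476.7 -206.1   54.5]]
[{'at': [376.1, 255.3], 'p': 0.61}]
```

View pics/c11.png

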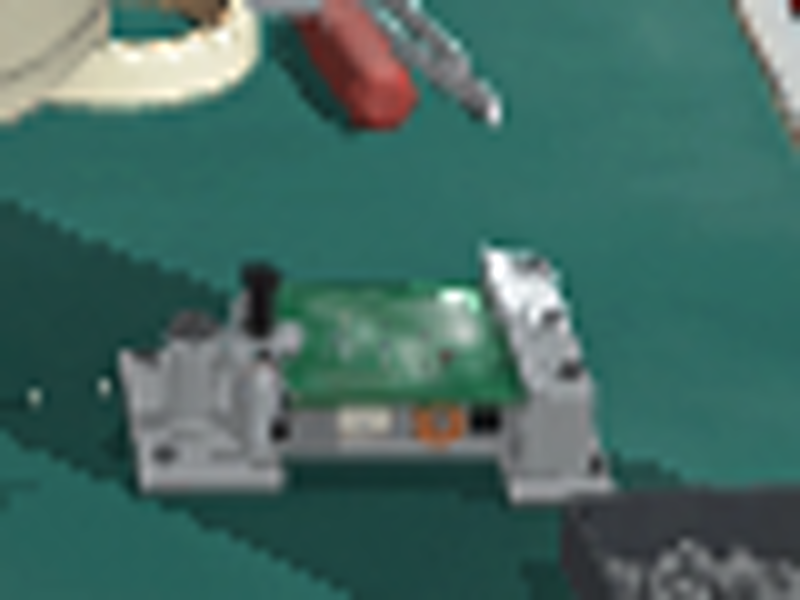

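Side crop: the clip has swung over the connector edge, with its pin at (262,295) and its foot at (290,335) on the board. The board is level under the lip and the gripper is clear. Handing in.

```bash
python3 -c "
from plant import manip; print(manip.sign_off())"
```

```text
the job is handed in; nothing more can be done
None
```

The board is level and home under the lip, the clip is swung to its stop over the connector edge and released, and the job was handed in at about 32 s; no verdict came back.

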